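# Fit out four test boards

### The job

Four loose electronic parts and four small circuit boards lie about the electronics bench. Set each part down gently (not dropped) on the board whose printed outline has its shape and size: flat on the board, upright, centred in the outline, and for the square and the oblong part squared up with it. Leave the loupe and the jar standing where they are.

Things in the scene. Friction and masses are not known exactly. Their poses are not given: they have to be found in the camera images.
- shield_can: loose oblong tinned-steel shield cover, plain closed box, 56 (its x) x 32 (its y) x 18 mm high, about 60 g. Origin at the centre of the underside, z up. Belongs on the board with the oblong outline, either way round.
- heat_sink: loose square aluminium heat sink with a grid of upright pin fins, 40 x 40 x 24 mm high, about 70 g; it may be gripped on any pair of sides. Origin at the centre of the underside, z up. Belongs on the board with the square outline, in any of the four quarter turns.
- choke: loose round choke, a flat black drum with a copper winding between two flanges, 46 mm diameter, 24 mm high, about 120 g. Origin at the centre of the underside, z up. Belongs on the board with the large circle; its turn does not matter.
- capacitor: loose upright capacitor, a narrow black can with a bare aluminium top, 28 mm diameter, 36 mm high, about 45 g. Origin at the centre of the underside, z up. Belongs on the board with the small circle; its turn does not matter.
- can_board: fixed green circuit board, 100 (its x) x 84 (its y) mm, raised on posts, board top 12 mm above the bench; a 4 mm high black pin strip (with pins 2.5 mm above it) lies along its +x edge, screw heads in the corners. White printed outline in its middle: an oblong, 60 (along x) x 36 (along y) mm inside. Origin at the centre of the board and of the outline, at bench height; z up.
- sink_board: fixed green circuit board, 100 (its x) x 84 (its y) mm, raised on posts, board top 12 mm above the bench; a 4 mm high black pin strip (with pins 2.5 mm above it) lies along its +x edge, screw heads in the corners. White printed outline in its middle: a square, 44 x 44 mm inside. Origin at the centre of the board and of the outline, at bench height; z up.
- choke_board: fixed green circuit board, 100 (its x) x 84 (its y) mm, raised on posts, board top 12 mm above the bench; a 4 mm high black pin strip (with pins 2.5 mm above it) lies along its +x edge, screw heads in the corners. White printed outline in its middle: a large circle, 50 mm inside diameter. Origin at the centre of the board and of the outline, at bench height; z up.
- cap_board: fixed green circuit board, 100 (its x) x 84 (its y) mm, raised on posts, board top 12 mm above the bench; a 4 mm high black pin strip (with pins 2.5 mm above it) lies along its +x edge, screw heads in the corners. White printed outline in its middle: a small circle, 32 mm inside diameter. Origin at the centre of the board and of the outline, at bench height; z up.
- loupe: bystander, leave alone: loose white round magnifier with a grey-blue glass top, 42 mm diameter at the top, 34 mm at the foot, 30 mm high. Origin at the centre of the underside, z up.
- jar: bystander, leave alone: loose small amber glass jar with a white lid, 42 mm diameter, 36 mm high. Origin at the centre of the underside, z up.
Things that resemble listed ones, but are neither listed nor needed, are in the scene too. Leave any blue or purple look-alike of the shield_can alone.

How it is judged:
By the outcome, as a careful person would: the job done as asked, in the order asked, and still so for the second after the job is handed in, with the robot touching nothing.
It also fails if it takes over 112 s, if anything falls off the work surface, if the arm or the gripper's body presses on something with over 40 N, if the wrist force passes 120 N, or if a joint passes its speed limit or range.

### The arm

A 6-joint arm with a two-finger parallel gripper is mounted at the origin on the work surface. World frame = base frame: x ahead of the robot, y to its left, z up, the work surface at z = 0. Lengths are in mm, angles in rad, forces in N, time in s.
With the tool pointing down it reaches from about 350 to 875 mm from the base axis. Payload 4.2 kg.
Tool frame: the origin (TCP) lies midway between the tips of the shut fingers; the grasp point (between the pads) lies 19 mm behind it; z points along the fingers, y is the direction in which the jaws open and shut (so a half turn about z gives the same grasp; the last joint's range is limited). The gripper opens to 85 mm and grips with 20 to 120 N. Pads are 22 mm wide; open, the fingers measure 114 mm over their backs; the gripper's body (76 mm by 85 mm) begins 54 mm behind the grasp point. The pads swing forward as they close: fully open they stand 13 mm farther back than shut.
Start: joints at [1.547, 0.385, 0.008, 0, -1.194, -0.259], TCP at [174.371, 600.162, 231.312] pointing down, gripper open.
Joint ranges: [-3.14, 3.14], [-1.21, 2.06], [-1.07, 1.41], [-3.16, 2.05], [-2.99, -0.16], [-3.1, 3.1]. Speed limits (rad/s): [2.79, 2.79, 3.14, 3.14, 3.14, 3.14].

### API

Orientations are given as a unit quaternion [x, y, z, w].
In Python, from bench import readout, optics, workorder, nets gives the robot as it stands. The module is installed in compiled form; this text tells all that it offers.
- The arm moves only by the tool move_arm, never from a script. Its argument "steps" is a list of rows, each a list of 7 numbers: the opening, from -1 (shut) to 1 (fully open), so that 0 is half open, then the shift along the world's x, y, z in mm, then the turn, a rotation vector about the world's x, y, z in rad. In form: [[gripper, tx, ty, tz, wx, wy, wz], ...]. A call has 1 to 5 rows; each row is the pose to reach, as a shift and turn from the pose commanded when the call began; what a row does not reach only later rows make up. A row lasts 1/12 s, in which the tool goes at most 41.7 mm and 7.16 degrees, less where a joint would pass 70% of its speed; a pose out of reach is approached as far as the arm can. A call with a gripper value outside its range is refused whole. The fingers move at their own pace and stop on an object; the grip force is fixed at half the most. Time passes only in rows, so rows that repeat a pose let the fingers close. It gives the time, the measured TCP pose, the force and the opening at its end, in the units of the state.
- readout.read_state(): the state, without advancing time (a new reading comes with each control period).
- optics.get_image(name): name is "side" or "top" or "wrist"; returns a dict with "frame" (384x512x3 uint8, blue, green, red), "fx", "fy", "cx", "cy" (pixels), "rvec" (rotation vector, rad) and "tvec" (3), from world to camera coordinates, as OpenCV has them. Camera axes: x right, y down, z forward; pixel columns grow to the right and rows downward; lengths in mm; the calibration is good to about 2 mm. A picture is of the moment at which its call begins. There is no depth.
- workorder.job_done(): hands the job in, once; it reports no verdict.
Trained networks look in a picture, given as the dict that the camera call returned (one of the last four; its "shot" number tells which), for a name from the list of things; names that differ only in an ending like _2 or _b are one class to them, and where a whole thing is asked for, a point or a joint stands for the part that bears it (a point fixed in the world has none). Each returns a list of dicts, best first, with "conf" (0 to 1); they miss things now and then, are a little off and sometimes report something else, mostly with a low value. They report only what shows in the picture. A call takes as long as a camera call. They do not tell look-alikes from the thing itself.
- nets.silhouettes(name, picture): "region" (384x512 bool, what is visible of it) and "extent" ([left, top, right, bottom] in pixels, round what is visible of it).
- nets.tip_of(name, picture): "uv" ([column, row] in pixels: a listed point, or the origin of a listed thing).
The state is a dict: "clock": time; "joints": joint angles; "joint_vel": joint speeds; "joint_efforts": joint torques, N m; "position": TCP position; "ee_rot": TCP orientation; "contact_force": force on the tool from outside, world axes, zero at the start; "wrist_torque": the same for the moment, N m; "gripper_width": finger opening in mm.
Only numpy, scipy, OpenCV 4.12 (cv2) and the standard library are available. Lean on these libraries where they do the work, as an engineer would, in place of code of your own. Each camera call takes 0.05 s, during which the arm holds its last target.

## Working session

There is one attempt and no reset: what is moved stays moved. The work goes in short steps, Python scripts to look and compute and a tool call to move; the robot and the scene stay as the last step left them, time stands still between calls to the robot, and variables do not carry over. Pictures are saved under pics/ and viewed, and the job is handed in when it is done.

Besides the shell and the picture viewer there is one more tool, called after "Emit:" in YAML: its name, and indented under it one key for each argument. move_arm: Moves the arm, as the interface text tells. Its arguments: {"type":"object","properties":{"steps":{"type":"array","items":{"type":"array","items":{"type":"number"}}}},"required":["steps"]}

```bash
mkdir -p pics; ls; python3 - <<'E'
from bench import readout, optics, workorder, nets
import cv2
s=readout.read_state(); print(s)
for n in ("top","side"):
    im=optics.get_image(n); cv2.imwrite(f"pics/{n}0.png",cv2.resize(im["frame"],(800,600),interpolation=cv2.INTER_CUBIC)); print(n,im["fx"],im["cx"],im["cy"],im["rvec"],im["tvec"])
E
```

```text
pics
{'clock': 0.0, 'joints': array([ 1.54657248e+00,  3.85573720e-01,  6.64277715e-03, -5.02964810e-04,
       -1.19399727e+00, -2.58622444e-01]), 'joint_vel': array([ 1.25908462e-05,  7.80702911e-04,  2.83205183e-04,  8.52666743e-04,
       -1.02876765e-03,  1.84335256e-03]), 'joint_efforts': array([-1.69181008e-04, -3.92284226e+01,  1.88399863e+01,  4.18613836e+00,
       -4.60464129e-03,  3.92664077e-06]), 'position': array([174.23561889, 599.62276365, 230.21726542]), 'ee_rot': array([ 9.90002732e-01, -1.41043965e-01, -1.07496177e-04,  1.08596080e-03]), 'contact_force': array([-0.5868166 , -0.69862038, -0.5079047 ]), 'wrist_torque': array([-0.0028386 ,  0.00278151, -0.00553261]), 'gripper_width': 85.42411156538965}
top 358.1650905650426 256.0114482022537 190.7435763613952 [ 2.14127937 -2.19302046  0.09562925] [   2.86605223  558.77340392 1111.30247295]
side 465.2257548023858 248.04100909583076 190.52995469286728 [ 0.10940209 -2.84005337  1.27471423] [ 581.91167419   53.73279507 1124.27898707]
```

View pics/top0.png

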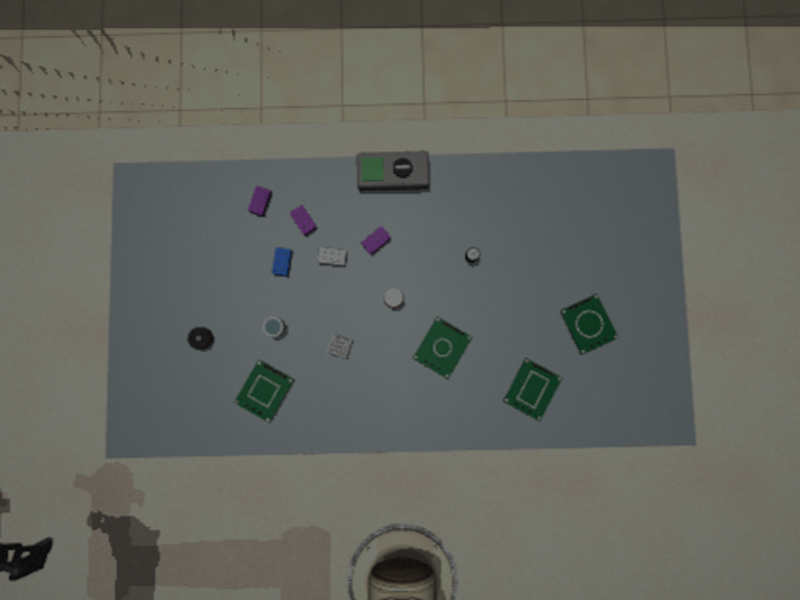

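View pics/side0.png

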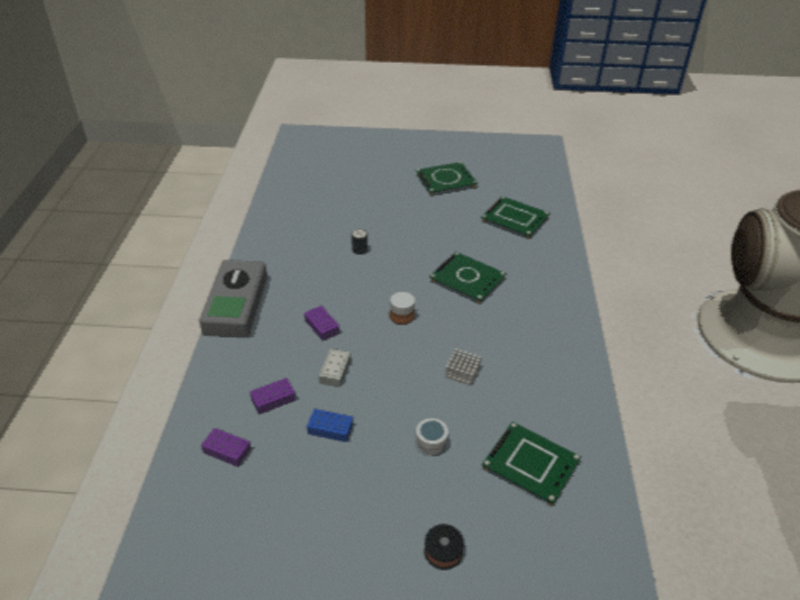

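The top view (800×600 px) shows the tinned shield can at (332,256), the heat sink at (340,346), the choke at (200,338) and the capacitor at (473,255). The boards are the square one at (265,391), small circle at (442,347), oblong at (532,389) and large circle at (589,324). The jar is at (394,298) and the loupe at (273,328). The blue and purple boxes are decoys.

```bash
cat > h.py <<'E'
import numpy as np, cv2
from scipy.spatial.transform import Rotation as R
from bench import readout, optics, nets
def cam(im):
    M=R.from_rotvec(np.ravel(im["rvec"])).as_matrix(); t=np.ravel(im["tvec"]); return M,t,-M.T@t
def ray(im,uv,z):
    M,t,C=cam(im); uv=np.atleast_2d(np.asarray(uv,float))
    d=np.c_[(uv[:,0]-im["cx"])/im["fx"],(uv[:,1]-im["cy"])/im["fy"],np.ones(len(uv))]@M
    return C+d*((z-C[2])/d[:,2])[:,None]
def proj(im,P):
    M,t,C=cam(im); q=np.atleast_2d(P)@M.T+t
    return np.c_[im["fx"]*q[:,0]/q[:,2]+im["cx"],im["fy"]*q[:,1]/q[:,2]+im["cy"]]
def tri(ims,uvs):
    A=[];b=[]
    for im,uv in zip(ims,uvs):
        M,t,C=cam(im); d=M.T@np.array([(uv[0]-im["cx"])/im["fx"],(uv[1]-im["cy"])/im["fy"],1]); d/=np.linalg.norm(d)
        P=np.eye(3)-np.outer(d,d); A.append(P); b.append(P@C)
    return np.linalg.lstsq(np.vstack(A),np.hstack(b),rcond=None)[0]
def st():
    s=readout.read_state(); T=R.from_quat(s["ee_rot"]).as_matrix()
    print("t",round(s["clock"],2),"pos",s["position"].round(1),"yaw_y",round(np.degrees(np.arctan2(T[1,1],T[0,1])),2),"tilt",T[:,2].round(3),"w",round(s["gripper_width"],1),"F",s["contact_force"].round(1),"j",s["joints"].round(2)); return s
H=dict(shield_can=18,heat_sink=24,choke=24,capacitor=36,can_board=12,sink_board=12,choke_board=12,cap_board=12,loupe=30,jar=36)
E
python3 - <<'E'
from h import *
s=st()
im={n:optics.get_image(n) for n in("top","side","wrist")}
cv2.imwrite("pics/w0.png",im["wrist"]["frame"])
print("wrist cam C",cam(im["wrist"])[2],cam(im["wrist"])[0],im["wrist"]["fx"])
for k in H:
    for n in("top","side"):
        z=12 if "board" in k else 0
        for r in nets.tip_of(k,im[n])[:5]:
            print(k,n,round(r["conf"],2),np.round(r["uv"],1),ray(im[n],r["uv"],0)[0].round(0)[:2])
E
```

```text
t 0.1 pos [174.3 599.7 230.4] yaw_y -106.21 tilt [-0.    -0.002 -1.   ] w 85.4 F [ 0.9 -0.3  0.5] j [ 1.55  0.39  0.01 -0.   -1.19 -0.26]
wrist cam C [242.8221236  579.97739061 372.00276409] [[-0.27874727 -0.96036128  0.00248589]
 [-0.92169195  0.26824876  0.2802259 ]
 [-0.26978494  0.07582098 -0.95993086]] 266.3204431429476
shield_can top 0.65 [241.  152.2] [690.  36.]
shield_can top 0.6 [178.8 167.3] [645. 241.]
shield_can top 0.59 [213.9 163.1] [656. 126.]
shield_can top 0.56 [191.1 141.2] [731. 200.]
shield_can top 0.53 [169.3 132. ] [764. 273.]
shield_can side 0.93 [215.1 236.6] [649. 130.]
shield_can side 0.92 [174.2 256.9] [731. 196.]
shield_can side 0.74 [145.1 287.7] [774. 282.]
shield_can side 0.63 [208.4 270.8] [651. 228.]
shield_can side 0.59 [206.7 212.3] [680.  53.]
heat_sink top 0.55 [215.7 222.7] [461. 122.]
heat_sink side 0.59 [293.3 239.7] [471. 125.]
heat_sink side 0.43 [337.7 299.8] [382. 281.]
choke top 0.6 [130.7 216.2] [488. 398.]
choke side 0.68 [283.3 358.7] [488. 416.]
choke side 0.18 [258.3 203.4] [557.  11.]
capacitor top 0.39 [297.5 163.4] [ 648. -148.]
capacitor side 0.41 [231.1 161.1] [ 641. -151.]
can_board top 0.76 [343.6 248.4] [ 369. -286.]
can_board side 0.83 [332.  139.1] [ 360. -277.]
sink_board top 0.58 [169.7 249.8] [378. 271.]
sink_board side 0.69 [341.8 295.9] [373. 271.]
choke_board top 0.92 [373.7 210.4] [ 488. -388.]
choke_board side 0.92 [284.9 116.1] [ 498. -389.]
choke_board side 0.65 [339.6 299.4] [378. 280.]
cap_board top 0.66 [279.  221.4] [460. -82.]
cap_board side 0.95 [298.  177.9] [459. -94.]
loupe top 0.72 [174.4 213.2] [495. 256.]
loupe side 0.56 [278.  283.3] [502. 250.]
jar top 0.7 [253.1 193.3] [553.  -1.]
jar top 0.47 [216.2 221.8] [464. 121.]
jar side 0.87 [258.7 202.4] [557.   8.]
```

View pics/w0.png

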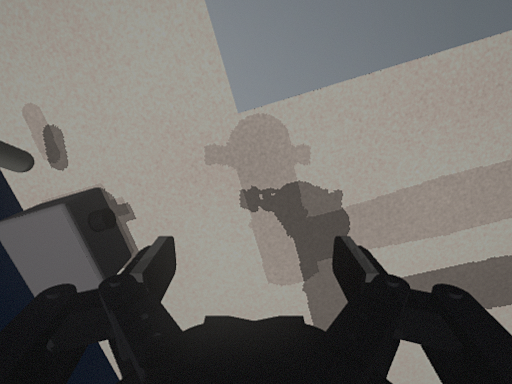

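Emit:
move_arm:
  steps:
    - [1, 40, -25, 0, 0, 0, 0]
    - [1, 80, -50, 0, 0, 0, 0]
    - [1, 115, -75, 0, 0, 0, 0]
    - [1, 150, -100, -10, 0, 0, 0]
    - [1, 180, -120, -20, 0, 0, 0]

```text
clock: 1.67
position: [347.7, 485.1, 214.9]
ee_rot: [0.99, -0.141, 0.0, -0.001]
contact_force: [0.1, 0.4, 0.1]
gripper_width: 85.4
```

Emit:
move_arm:
  steps:
    - [1, 35, -25, -10, 0, 0, 0]
    - [1, 70, -45, -20, 0, 0, 0]
    - [1, 100, -65, -30, 0, 0, 0]
    - [1, 120, -75, -40, 0, 0, 0]
    - [1, 120, -75, -40, 0, 0, 0]

```text
clock: 2.08
position: [468.6, 407.3, 171.1]
ee_rot: [0.99, -0.144, -0.001, 0.002]
contact_force: [0.0, 0.8, -0.3]
gripper_width: 85.2
```

```bash
python3 - <<'E'
from h import *
s=st()
im=optics.get_image("wrist")
cv2.imwrite("pics/w1.png",im["frame"]); print(cam(im)[2].round(1))
for k in ("choke","loupe","sink_board","heat_sink"):
    for r in nets.tip_of(k,im)[:3]: print(k,round(r["conf"],2),np.round(r["uv"],1),ray(im,r["uv"],0)[0].round(1))
E
```

```text
t 2.08 pos [468.6 407.3 171.1] yaw_y -106.53 tilt [-0.003 -0.004 -1.   ] w 85.2 F [ 0.   0.8 -0.3] j [ 0.98  0.43 -0.08 -0.   -1.06  0.31]
[537.4 387.4 312.3]
choke 0.55 [251.4 161.3] [485.9 403.8   0. ]
loupe 0.82 [376.3 102.5] [509.5 251.4   0. ]
sink_board 0.75 [372.  212.7] [380.5 277.5   0. ]
```

View pics/w1.png

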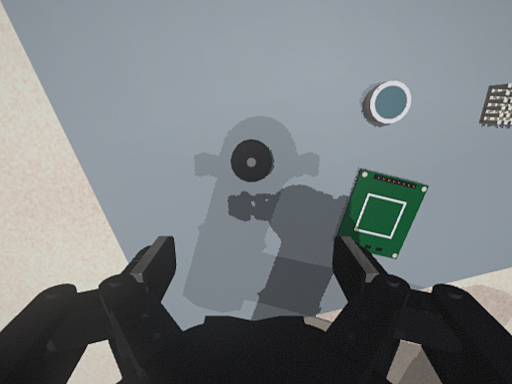

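The wrist view shows the choke's top centred at (252,160), the sink board outline at (381,215) and the loupe at (390,101). I'll write the fitters.

```bash
cat > fit.py <<'E'
from h import *
from scipy.optimize import minimize, least_squares
DIM=dict(shield_can=(56,32,18),heat_sink=(40,40,24),choke=(46,0,24),capacitor=(28,0,36))
def model(name,x,y,a,z0=0):
    d=DIM[name]
    if d[1]==0:
        t=np.linspace(0,2*np.pi,72,endpoint=False); b=np.c_[np.cos(t),np.sin(t)]*d[0]/2
    else: b=np.array([[1,1],[-1,1],[-1,-1],[1,-1]])*np.array(d[:2])/2
    c,s=np.cos(a),np.sin(a); b=b@np.array([[c,s],[-s,c]])+[x,y]
    return np.vstack([np.c_[b,np.full(len(b),z0)],np.c_[b,np.full(len(b),z0+d[2])]])
def raster(im,P,S=4):
    hull=cv2.convexHull(proj(im,P).astype(np.float32))[:,0]
    m=np.zeros((384,512),np.uint8); 
    big=np.zeros((384*S//1,512*S),np.uint8)
    cv2.fillPoly(big,[np.round(((hull+.5)*S-.5)*16).astype(np.int32)],255,shift=4)
    return cv2.resize(big,(512,384),interpolation=cv2.INTER_AREA)/255.
def fit_part(name,im,x,y,a=0.,mask=None,z0=0):
    M=mask.astype(float); rot=DIM[name][1]>0
    f=lambda p: np.abs(raster(im,model(name,p[0],p[1],p[2] if rot else 0,z0))-M).sum()/M.sum()
    best=None
    for a0 in ([a,a+.4,a-.4,a+.8,a-.8,a+1.57] if rot else [0]):
        p0=np.array([x,y,a0])[:3 if rot else 2]
        sim=np.vstack([p0]+[p0+e for e in np.diag([8,8,.2][:len(p0)])])
        r=minimize(f,p0,method="Nelder-Mead",options=dict(initial_simplex=sim,xatol=.05,fatol=1e-4,maxiter=150))
        if best is None or r.fun<best.fun: best=r
    return best.x,best.fun
def netmask(name,im,xy,z=10):
    u=proj(im,[[*xy,z]])[0]; c=[]
    for r in nets.silhouettes(name,im):
        ys,xs=np.nonzero(r["region"])
        if len(xs): c.append((np.hypot(xs.mean()-u[0],ys.mean()-u[1]),r["conf"],r["region"]))
    c.sort(key=lambda t:t[0]); 
    return c[0] if c else None
def sdf(name,q):
    if name=="can_board": h=np.array([31,19])
    elif name=="sink_board": h=np.array([23,23])
    else: return np.hypot(*q.T)-(26 if name=="choke_board" else 17)
    d=np.abs(q)-h
    return np.hypot(*np.maximum(d,0).T)+np.minimum(d.max(1),0)
def fit_board(name,im,xy,dbg=None):
    f=im["frame"].astype(int); hsv=cv2.cvtColor(im["frame"],cv2.COLOR_BGR2HSV)
    V,U=np.mgrid[0:384,0:512]; P=ray(im,np.c_[U.ravel(),V.ravel()],12)[:,:2].reshape(384,512,2)
    near=np.hypot(P[...,0]-xy[0],P[...,1]-xy[1])<75
    green=((f[...,1]-np.maximum(f[...,0],f[...,2])>15)&near).astype(np.uint8)
    k,lab,stt,_=cv2.connectedComponentsWithStats(green); i=1+np.argmax(stt[1:,4]); g=(lab==i).astype(np.uint8)
    cs,_=cv2.findContours(g,cv2.RETR_EXTERNAL,cv2.CHAIN_APPROX_NONE); c=max(cs,key=cv2.contourArea)
    fill=np.zeros_like(g); cv2.drawContours(fill,[cv2.convexHull(c)],-1,1,-1)
    hull=cv2.convexHull(ray(im,cv2.convexHull(c)[:,0],12)[:,:2].astype(np.float32))
    (cx,cy),(w,h),ang=cv2.minAreaRect(hull); a=np.radians(ang if w>h else ang+90)
    white=(fill>0)&(hsv[...,1]<110)&(hsv[...,2]>110)&(np.hypot(P[...,0]-cx,P[...,1]-cy)<44)
    Q=P[white]
    def res(p):
        cc,s=np.cos(p[2]),np.sin(p[2]); q=(Q-p[:2])@np.array([[cc,-s],[s,cc]]); return sdf(name,q)
    r=least_squares(res,[cx,cy,a],loss="soft_l1",f_scale=1.)
    strip=None
    return dict(rect=(round(cx,1),round(cy,1),round(max(w,h),1),round(min(w,h),1),round(np.degrees(a),1)),outline=(r.x[0].round(2),r.x[1].round(2),np.degrees(r.x[2]).round(2)),n=len(Q),rms=np.median(np.abs(r.fun)).round(2))
E
python3 - <<'E'
from fit import *
im=optics.get_image("wrist")
m=netmask("choke",im,(486,404)); print(m[:2],m[2].sum()); print(fit_part("choke",im,486,404,0,m[2]))
print(fit_board("sink_board",im,(378,274)))
E
```

```text
(np.float64(2.981707602283403), 0.84) 1351
(array([490.12562412, 403.21125209]), np.float64(0.05692515348108155))
{'rect': (380.2, 273.9, 99.7, 83.7, np.float64(149.6)), 'outline': (np.float64(379.76), np.float64(273.32), np.float64(149.53)), 'n': 456, 'rms': np.float64(0.97)}
```

Emit:
move_arm:
  steps:
    - [1, 15.7, -2, -40, 0, 0, 0]
    - [1, 15.7, -2, -80, 0, 0, 0]
    - [1, 15.7, -2, -101, 0, 0, 0]
    - [1, 15.7, -2, -101, 0, 0, 0]

```text
clock: 2.77
position: [478.6, 406.5, 67.4]
ee_rot: [0.99, -0.141, -0.003, 0.005]
contact_force: [0.1, -0.9, -1.0]
gripper_width: 85.4
```

```bash
python3 - <<'E'
from fit import *
im=optics.get_image("wrist");st()
im=optics.get_image("wrist");st()
cv2.imwrite("pics/w2.png",im["frame"])
m=netmask("choke",im,(490,403)); print(m[:2],m[2].sum()); print(fit_part("choke",im,490,403,0,m[2]))
E
```

```text
t 2.82 pos [480.3 408.1  70.7] yaw_y -106.13 tilt [-0.003 -0.004 -1.   ] w 85.6 F [ 0.4 -0.3  0.7] j [ 0.96  0.54 -0.17  0.   -0.86  0.33]
t 2.87 pos [481.7 409.6  73.3] yaw_y -106.09 tilt [ 0.001 -0.    -1.   ] w 85.6 F [-0.3  0.5  0.8] j [ 0.96  0.54 -0.17  0.   -0.86  0.33]
(np.float64(1.4423435485726726), 0.77) 3038
(array([490.33517746, 402.7631405 ]), np.float64(0.04669222527720764))
```

View pics/w2.png

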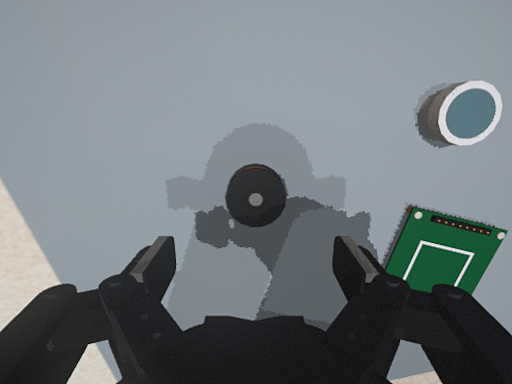

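Emit:
move_arm:
  steps:
    - [1, 0, 0, 0, 0, 0, 0]
    - [1, 0, 0, 0, 0, 0, 0]
    - [1, 0, 0, 0, 0, 0, 0]

```text
clock: 3.17
position: [482.3, 409.6, 74.8]
ee_rot: [0.99, -0.141, 0.001, -0.002]
contact_force: [0.2, 0.0, -0.4]
gripper_width: 85.5
```

```bash
python3 - <<'E'
from fit import *
st()
im=optics.get_image("wrist")
m=netmask("choke",im,(490,403)); print(m[:2],m[2].sum()); print(fit_part("choke",im,490,403,0,m[2]))
E
```

```text
t 3.17 pos [482.3 409.6  74.8] yaw_y -106.18 tilt [ 0.002  0.003 -1.   ] w 85.5 F [ 0.2  0.  -0.4] j [ 0.96  0.54 -0.17  0.   -0.86  0.33]
(np.float64(1.4564617836248677), 0.65) 2870
(array([490.29892881, 403.02221476]), np.float64(0.06043998087039693))
```

Emit:
move_arm:
  steps:
    - [1, 8, -6.6, -25, 0, 0, 0]
    - [1, 8, -6.6, -48, 0, 0, 0]
    - [1, 8, -6.6, -66, 0, 0, 0]
    - [1, 8, -6.6, -70, 0, 0, 0]
    - [1, 8, -6.6, -70, 0, 0, 0]

```text
clock: 3.68
position: [489.4, 401.4, 1.6]
ee_rot: [0.99, -0.141, -0.001, 0.001]
contact_force: [0.3, -0.1, 0.2]
gripper_width: 85.2
```

Emit:
move_arm:
  steps:
    - [1, 0, 0, 0, 0, 0, 0]
    - [0.5, 0, 0, 0, 0, 0, 0]

```text
clock: 3.85
position: [490.6, 403.2, 4.4]
ee_rot: [0.99, -0.141, 0.001, -0.001]
contact_force: [0.6, -0.7, 0.0]
gripper_width: 75.5
```

```bash
python3 - <<'E'
from fit import *
im=optics.get_image("wrist");st()
cv2.imwrite("pics/w3.png",im["frame"])
E
```

```text
t 3.9 pos [490.5 403.2   4.5] yaw_y -106.18 tilt [ 0.002  0.002 -1.   ] w 68.8 F [ 0.3  0.8 -0. ] j [ 0.94  0.63 -0.21  0.   -0.72  0.35]
```

View pics/w3.png

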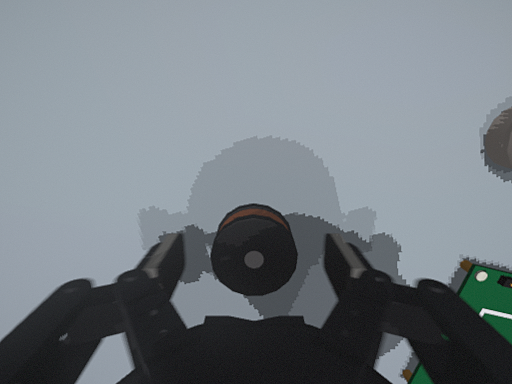

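The choke at (253,255) sits centred between the fingers. Closing.

Emit:
move_arm:
  steps:
    - [-1, 0, 0, 0, 0, 0, 0]
    - [-1, 0, 0, 0, 0, 0, 0]
    - [-1, 0, 0, 0, 0, 0, 0]
    - [-1, 0, 0, 0, 0, 0, 0]
    - [-1, 0, 0, 0, 0, 0, 0]

```text
clock: 4.32
position: [490.4, 403.0, 4.4]
ee_rot: [0.99, -0.141, 0.001, -0.001]
contact_force: [-0.4, 0.1, 6.3]
gripper_width: 43.7
```

Emit:
move_arm:
  steps:
    - [-1, 0, 0, 0, 0, 0, 0]
    - [-1, 0, 0, 20, 0, 0, 0]
    - [-1, 0, 0, 50, 0, 0, 0]
    - [-1, 0, 0, 80, 0, 0, 0]
    - [-1, 0, 0, 80, 0, 0, 0]

```text
clock: 4.73
position: [492.6, 405.0, 89.3]
ee_rot: [0.99, -0.14, 0.004, -0.005]
contact_force: [1.4, 0.3, 0.5]
gripper_width: 43.9
```

```bash
python3 - <<'E'
from fit import *
im=optics.get_image("wrist");st()
cv2.imwrite("pics/w4.png",im["frame"])
E
```

```text
t 4.78 pos [491.3 403.9  86.5] yaw_y -106.18 tilt [ 0.005  0.006 -1.   ] w 43.7 F [-0.4 -0.4 -1.5] j [ 0.94  0.53 -0.15  0.   -0.89  0.35]
```

View pics/w4.png

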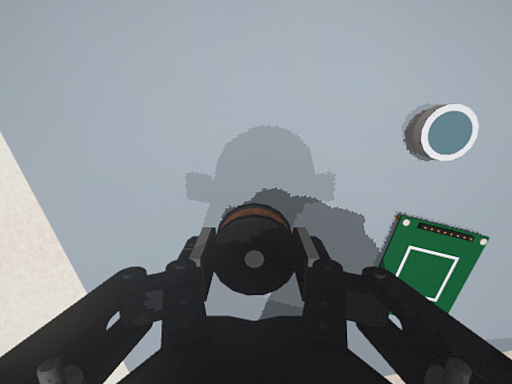

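Emit:
move_arm:
  steps:
    - [-1, 0, -40, 15, 0, 0, 0]
    - [-1, 0, -80, 30, 0, 0, 0]
    - [-1, 0, -120, 45, 0, 0, 0]
    - [-1, 0, -160, 60, 0, 0, 0]
    - [-1, 0, -200, 70, 0, 0, 0]

```text
clock: 5.2
position: [489.0, 204.0, 151.7]
ee_rot: [0.99, -0.141, -0.0, 0.0]
contact_force: [1.3, -0.2, -0.6]
gripper_width: 44.1
```

Emit:
move_arm:
  steps:
    - [-1, 0, -40, 10, 0, 0, 0]
    - [-1, 0, -80, 20, 0, 0, 0]
    - [-1, 0, -120, 25, 0, 0, 0]
    - [-1, 0, -160, 25, 0, 0, 0]
    - [-1, 0, -200, 25, 0, 0, 0]

```text
clock: 5.62
position: [488.7, 3.9, 176.3]
ee_rot: [0.99, -0.141, -0.001, -0.0]
contact_force: [0.6, 0.5, -1.4]
gripper_width: 44.0
```

```bash
python3 - <<'E'
from fit import *
im=optics.get_image("wrist");st()
cv2.imwrite("pics/w5.png",im["frame"])
for b,g in (("cap_board",(460,-88)),("sink_board",(380,273))):
  try: print(b,fit_board(b,im,g))
  except Exception as e: print(b,e)
for p,g in (("shield_can",(650,128)),("heat_sink",(466,123)),("capacitor",(645,-150))):
  m=netmask(p,im,g)
  if m: print(p,m[:2],m[2].sum(),fit_part(p,im,*g,0,m[2]))
E
```

```text
t 5.67 pos [487.2  -1.3 175.8] yaw_y -106.52 tilt [-0.004 -0.002 -1.   ] w 43.9 F [ 0.6 -3.1 -0.4] j [ 0.33  0.2  -0.4   0.   -0.97  0.95]
cap_board {'rect': (460.3, -97.3, 94.4, 78.6, np.float64(148.0)), 'outline': (np.float64(459.32), np.float64(-98.16), np.float64(27107.48)), 'n': 852, 'rms': np.float64(2.95)}
sink_board {'rect': (412.3, 279.0, 78.6, 39.4, np.float64(110.2)), 'outline': (np.float64(419.7), np.float64(291.71), np.float64(117.77)), 'n': 274, 'rms': np.float64(4.18)}
shield_can (np.float64(3.8868497804809743), 0.82) 2102 (array([651.60762041, 129.20113818,   1.41395389]), np.float64(0.09327064793567284))
heat_sink (np.float64(3.8203743872456775), 0.57) 1401 (array([ 4.68381935e+02,  1.16304717e+02, -3.10262384e-01]), np.float64(0.044508824229192036))
```

View pics/w5.png

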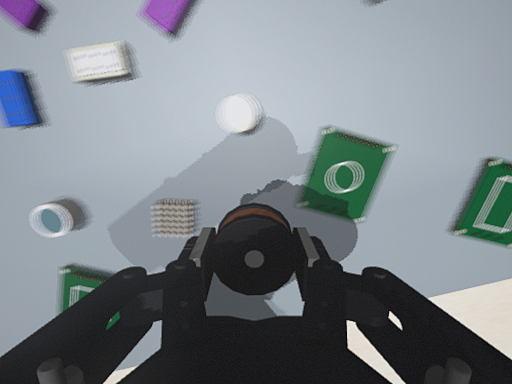

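Emit:
move_arm:
  steps:
    - [-1, 0, -40, 0, 0, 0, 0]
    - [-1, 0, -80, 0, 0, 0, 0]
    - [-1, 0, -120, 0, 0, 0, 0]
    - [-1, 0, -160, 0, 0, 0, 0]
    - [-1, 0, -200, 0, 0, 0, 0]

```text
clock: 6.23
position: [490.1, -194.3, 176.2]
ee_rot: [0.99, -0.139, -0.0, -0.0]
contact_force: [0.8, 0.3, -0.3]
gripper_width: 43.8
```

Emit:
move_arm:
  steps:
    - [-1, 0, -40, 0, 0, 0, 0]
    - [-1, 0, -80, -10, 0, 0, 0]
    - [-1, 0, -120, -20, 0, 0, 0]
    - [-1, 0, -150, -30, 0, 0, 0]
    - [-1, 0, -165, -40, 0, 0, 0]

```text
clock: 6.65
position: [490.4, -361.1, 135.1]
ee_rot: [0.99, -0.141, -0.0, 0.0]
contact_force: [0.8, 0.6, -0.9]
gripper_width: 44.1
```

Emit:
move_arm:
  steps:
    - [-1, 0, 0, 0, 0, 0, 0]
    - [-1, 0, 0, 0, 0, 0, 0]
    - [-1, 0, 0, 0, 0, 0, 0]

```text
clock: 6.9
position: [490.4, -357.7, 136.6]
ee_rot: [0.99, -0.14, -0.0, -0.0]
contact_force: [1.1, -0.3, -0.9]
gripper_width: 44.2
```

```bash
python3 - <<'E'
from fit import *
im=optics.get_image("wrist");st()
cv2.imwrite("pics/w6.png",im["frame"])
for b,g in (("choke_board",(493,-388)),("can_board",(365,-282))):
  try: print(b,fit_board(b,im,g))
  except Exception as e: print(b,e)
E
```

```text
t 6.95 pos [ 490.6 -357.6  137.3] yaw_y -106.07 tilt [ 0. -0. -1.] w 44.2 F [-0.3 -0.1 -2.1] j [-0.36  0.43 -0.17 -0.   -0.97  1.65]
choke_board {'rect': (500.3, -395.3, 99.3, 82.9, np.float64(23.0)), 'outline': (np.float64(500.22), np.float64(-395.39), np.float64(137029.32)), 'n': 597, 'rms': np.float64(0.96)}
can_board {'rect': (371.2, -278.5, 53.4, 27.3, np.float64(150.5)), 'outline': (np.float64(370.38), np.float64(-272.2), np.float64(150.01)), 'n': 8, 'rms': np.float64(0.08)}
```

View pics/w6.png

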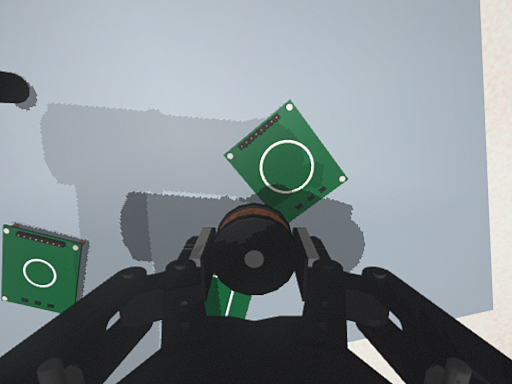

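Emit:
move_arm:
  steps:
    - [-1, 4, -15, -25, 0, 0, 0]
    - [-1, 8, -30, -50, 0, 0, 0]
    - [-1, 9.6, -37.8, -70, 0, 0, 0]
    - [-1, 9.6, -37.8, -87, 0, 0, 0]
    - [-1, 9.6, -37.8, -92, 0, 0, 0]

```text
clock: 7.37
position: [498.6, -395.0, 42.5]
ee_rot: [0.99, -0.14, -0.002, -0.001]
contact_force: [-0.8, 0.5, -1.7]
gripper_width: 44.1
```

Emit:
move_arm:
  steps:
    - [-1, 0, 0, 0, 0, 0, 0]
    - [-1, 0, 0, 0, 0, 0, 0]
    - [-1, 0, 0, 0, 0, 0, 0]

```text
clock: 7.62
position: [500.8, -396.9, 46.9]
ee_rot: [0.99, -0.14, 0.002, 0.001]
contact_force: [0.9, 0.7, -0.7]
gripper_width: 43.9
```

```bash
python3 - <<'E'
from fit import *
im=optics.get_image("wrist");st()
cv2.imwrite("pics/w7.png",im["frame"])
E
```

```text
t 7.67 pos [ 500.7 -397.    46.9] yaw_y -106.14 tilt [ 0.003 -0.002 -1.   ] w 43.8 F [ 0.2 -0.8 -0.6] j [-0.42  0.58 -0.17  0.   -0.81  1.71]
```

View pics/w7.png

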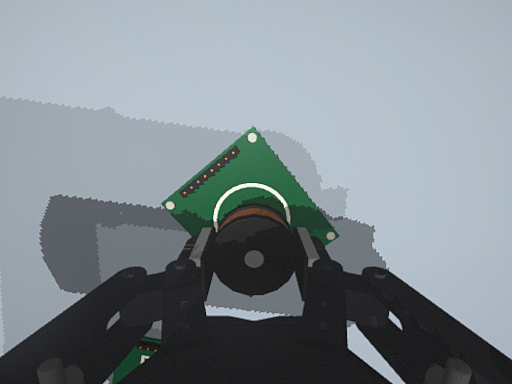

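Emit:
move_arm:
  steps:
    - [-1, -0.5, 1.6, -10, 0, 0, 0]
    - [-1, -0.5, 1.6, -20, 0, 0, 0]
    - [-1, -0.5, 1.6, -26, 0, 0, 0]
    - [-1, -0.5, 1.6, -26, 0, 0, 0]
    - [-1, -0.5, 1.6, -26, 0, 0, 0]

```text
clock: 8.08
position: [498.5, -395.3, 18.0]
ee_rot: [0.99, -0.141, -0.001, -0.0]
contact_force: [-0.1, -0.6, -1.4]
gripper_width: 43.9
```

```bash
python3 - <<'E'
from fit import *
im=optics.get_image("wrist");st()
cv2.imwrite("pics/w8.png",im["frame"])
print(fit_board("choke_board",im,(500,-395)))
E
```

```text
t 8.13 pos [ 498.7 -395.4   18.4] yaw_y -106.2 tilt [-0.001  0.    -1.   ] w 43.8 F [-1.2 -0.1 -1.9] j [-0.42  0.61 -0.2   0.   -0.76  1.7 ]
{'rect': (500.7, -395.6, 99.0, 82.8, np.float64(23.0)), 'outline': (np.float64(500.39), np.float64(-395.55), np.float64(-146242.22)), 'n': 667, 'rms': np.float64(0.82)}
```

View pics/w8.png

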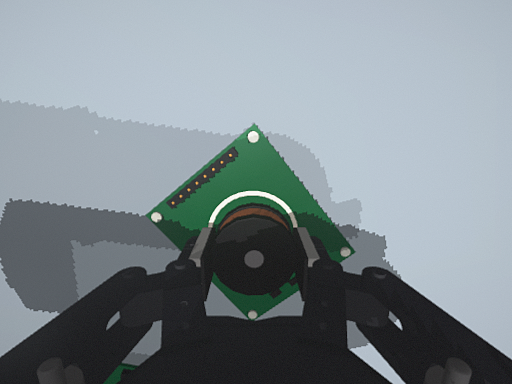

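Emit:
move_arm:
  steps:
    - [-1, 1.6, -0.1, -1, 0, 0, 0]
    - [-1, 1.6, -0.1, -1.7, 0, 0, 0]
    - [-1, 1.6, -0.1, -1.7, 0, 0, 0]
    - [-1, 1.6, -0.1, -1.7, 0, 0, 0]

```text
clock: 8.47
position: [500.5, -395.5, 17.2]
ee_rot: [0.99, -0.141, 0.0, 0.0]
contact_force: [0.0, -0.1, -1.2]
gripper_width: 44.2
```

```bash
python3 - <<'E'
from fit import *
im=optics.get_image("wrist");st()
f=im["frame"]; cv2.imwrite("pics/w9.png",cv2.resize(f[120:320,140:370],None,fx=3,fy=3,interpolation=cv2.INTER_CUBIC))
print(fit_board("choke_board",im,(500,-395)))
E
```

```text
t 8.52 pos [ 500.5 -395.5   17.3] yaw_y -106.21 tilt [ 0. -0. -1.] w 43.9 F [-0.7  0.9 -1.2] j [-0.42  0.62 -0.19  0.   -0.76  1.7 ]
{'rect': (500.8, -395.6, 98.9, 82.7, np.float64(23.0)), 'outline': (np.float64(500.39), np.float64(-395.59), np.float64(-155389.13)), 'n': 643, 'rms': np.float64(0.86)}
```

View pics/w9.png

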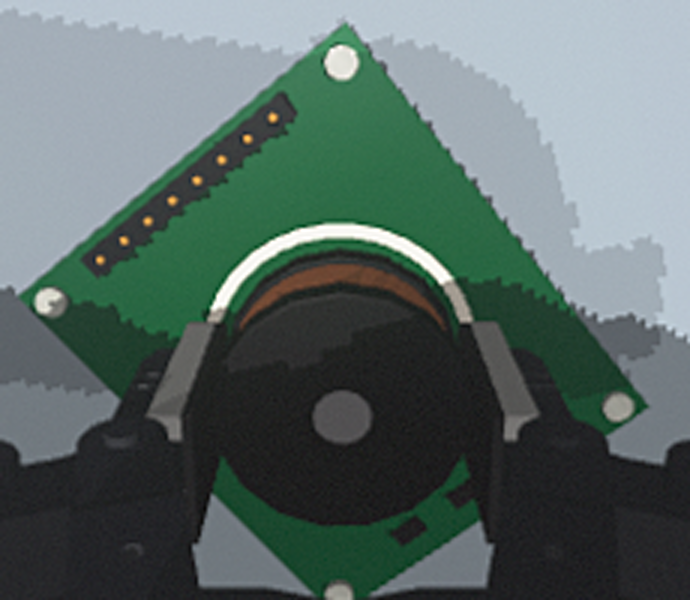

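Emit:
move_arm:
  steps:
    - [-1, 0, 0, -0.5, 0, 0, 0]
    - [-1, 0, 0, -1, 0, 0, 0]
    - [-1, 0, 0, -1, 0, 0, 0]

```text
clock: 8.77
position: [500.6, -395.5, 16.4]
ee_rot: [0.99, -0.141, 0.0, 0.0]
contact_force: [-0.3, 0.0, 0.1]
gripper_width: 43.8
```

```bash
python3 - <<'E'
from h import *
st()
E
```

```text
t 8.77 pos [ 500.6 -395.5   16.4] yaw_y -106.2 tilt [ 0. -0. -1.] w 43.8 F [-0.3  0.   0.1] j [-0.42  0.62 -0.19  0.   -0.76  1.7 ]
```

Emit:
move_arm:
  steps:
    - [-1, 0, 0, -0.5, 0, 0, 0]
    - [-1, 0, 0, -0.5, 0, 0, 0]
    - [-1, 0, 0, -0.5, 0, 0, 0]

```text
clock: 9.02
position: [500.6, -395.6, 16.4]
ee_rot: [0.99, -0.141, 0.0, 0.0]
contact_force: [-1.9, 2.1, 5.3]
gripper_width: 43.8
```

Emit:
move_arm:
  steps:
    - [0.12, 0, 0, 0, 0, 0, 0]
    - [0.2, 0, 0, 0, 0, 0, 0]
    - [0.3, 0, 0, 0, 0, 0, 0]
    - [0.4, 0, 0, 0, 0, 0, 0]
    - [0.5, 0, 0, 0, 0, 0, 0]

```text
clock: 9.43
position: [500.5, -395.5, 15.4]
ee_rot: [0.99, -0.141, -0.0, -0.0]
contact_force: [-0.5, -0.7, 0.4]
gripper_width: 63.9
```

Emit:
move_arm:
  steps:
    - [0.5, 0, 0, 0, 0, 0, 0]
    - [0.5, 0, 0, 20, 0, 0, 0]
    - [0.5, 0, 0, 50, 0, 0, 0]
    - [0.5, 0, 0, 80, 0, 0, 0]
    - [0.5, 0, 0, 90, 0, 0, 0]

```text
clock: 9.85
position: [502.8, -397.0, 110.6]
ee_rot: [0.99, -0.14, 0.004, 0.002]
contact_force: [1.5, -0.4, 1.6]
gripper_width: 64.1
```

Emit:
move_arm:
  steps:
    - [1, 0, 0, 0, 0, 0, 0]
    - [1, 0, 0, 0, 0, 0, 0]
    - [1, 0, 0, 0, 0, 0, 0]

```text
clock: 10.1
position: [499.6, -394.9, 104.1]
ee_rot: [0.99, -0.141, -0.001, -0.001]
contact_force: [0.4, -0.0, -0.2]
gripper_width: 85.5
```

```bash
python3 - <<'E'
from fit import *
im=optics.get_image("wrist");st()
f=im["frame"]; cv2.imwrite("pics/w10.png",f)
print(fit_board("choke_board",im,(500,-395)))
m=netmask("choke",im,(500,-395),25); print(m[:2],m[2].sum()); print(fit_part("choke",im,500,-395,0,m[2],z0=12))
print(fit_board("can_board",im,(365,-282)))
E
```

```text
t 10.15 pos [ 499.5 -394.9  103.7] yaw_y -106.22 tilt [-0.003  0.002 -1.   ] w 85.4 F [0.1 0.2 0.4] j [-0.42  0.52 -0.12 -0.   -0.94  1.7 ]
{'rect': (506.3, -392.9, 86.2, 83.0, np.float64(23.0)), 'outline': (np.float64(500.88), np.float64(-395.54), np.float64(-1756.06)), 'n': 458, 'rms': np.float64(1.0)}
(np.float64(0.8872831335492254), 0.67) 2487
(array([ 500.94148421, -395.85208941]), np.float64(0.035888581407633416))
{'rect': (402.1, -301.4, 67.2, 20.1, np.float64(59.9)), 'outline': (np.float64(411.69), np.float64(-304.94), np.float64(59.46)), 'n': 114, 'rms': np.float64(0.78)}
```

View pics/w10.png

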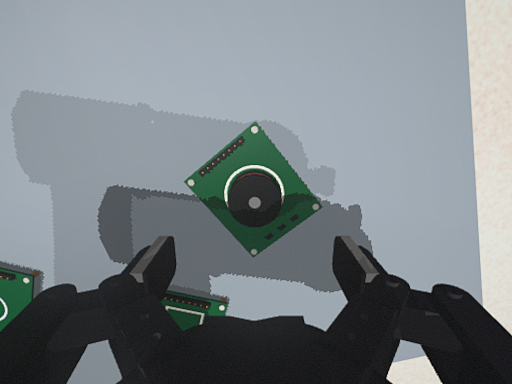

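Emit:
move_arm:
  steps:
    - [1, 20, 35, 12, 0, 0, 0]
    - [1, 40, 70, 24, 0, 0, 0]
    - [1, 60, 105, 36, 0, 0, 0]
    - [1, 80, 138, 45, 0, 0, 0]
    - [1, 98, 170, 45, 0, 0, 0]

```text
clock: 10.62
position: [600.3, -224.0, 151.8]
ee_rot: [0.99, -0.141, 0.001, 0.0]
contact_force: [0.7, -1.0, 0.2]
gripper_width: 85.2
```

Emit:
move_arm:
  steps:
    - [1, 20, 35, 0, 0, 0, 0]
    - [1, 40, 65, -10, 0, 0, 0]
    - [1, 47, 76, -20, 0, 0, 0]
    - [1, 47, 76, -20, 0, 0, 0]

```text
clock: 10.95
position: [645.2, -146.2, 126.4]
ee_rot: [0.99, -0.139, -0.003, -0.0]
contact_force: [-0.3, -0.6, 0.3]
gripper_width: 85.1
```

Emit:
move_arm:
  steps:
    - [1, 0, 0, 0, 0, 0, 0]
    - [1, 0, 0, 0, 0, 0, 0]

```text
clock: 11.12
position: [644.8, -150.3, 129.8]
ee_rot: [0.99, -0.141, -0.001, 0.0]
contact_force: [-0.5, -0.4, -0.3]
gripper_width: 85.4
```

```bash
python3 - <<'E'
from fit import *
im=optics.get_image("wrist");st()
f=im["frame"]; cv2.imwrite("pics/w11.png",f)
m=netmask("capacitor",im,(645,-150)); print(m[:2],m[2].sum()); print(fit_part("capacitor",im,645,-150,0,m[2]))
print(fit_board("cap_board",im,(460,-97)))
E
```

```text
t 11.17 pos [ 644.9 -150.7  130.4] yaw_y -106.28 tilt [-0.001 -0.    -1.   ] w 85.5 F [ 0.5  0.5 -0.3] j [ 0.01  0.53 -0.03  0.   -1.02  1.27]
(np.float64(9.41997655406278), 0.69) 757
(array([ 647.67306209, -159.50910616]), np.float64(0.2000673453000751))
{'rect': (495.7, -112.3, 76.2, 21.0, np.float64(58.6)), 'outline': (np.float64(514.49), np.float64(-102.8), np.float64(13292.7)), 'n': 15, 'rms': np.float64(0.97)}
```

View pics/w11.png

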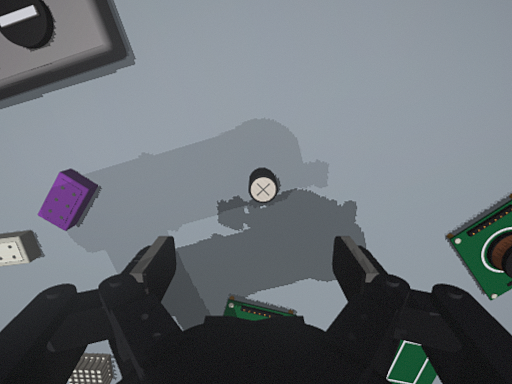

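```bash
cat >> fit.py <<'E'
def blob(im,xy,z,r,lo,dark=False):
    f=im["frame"].max(2); V,U=np.mgrid[0:384,0:512]; P=ray(im,np.c_[U.ravel(),V.ravel()],z)[:,:2].reshape(384,512,2)
    near=np.hypot(P[...,0]-xy[0],P[...,1]-xy[1])<r
    m=(near&((f<lo) if dark else (f>lo))).astype(np.uint8)
    m=cv2.morphologyEx(m,cv2.MORPH_CLOSE,np.ones((5,5)))
    k,lab,s,c=cv2.connectedComponentsWithStats(m); i=1+np.argmax(s[1:,4]); return lab==i,s[i],c[i],P
E
python3 - <<'E'
from fit import *
im=optics.get_image("wrist")
print(ray(im,[263,189],36))
f=im["frame"]; print(f[189,255],f[180,230])
m,s,c,P=blob(im,(646,-157),36,22,190)
print(s,c,ray(im,c,36)); Q=P[m]; (a,b),rad=cv2.minEnclosingCircle(Q.astype(np.float32)); print(a,b,rad)
E
```

```text
[[ 647.40834991 -160.89669453   36.        ]]
[185 194 201] [146 139 130]
[250 178  24  23 429] [262.05594406 189.18181818] [[ 647.48499469 -160.01471513   36.        ]]
647.2611083984375 -159.8782196044922 11.145195960998535
```

Emit:
move_arm:
  steps:
    - [1, 2.4, -9.3, -15, 0, 0, 0]
    - [1, 2.4, -9.3, -30, 0, 0, 0]
    - [1, 2.4, -9.3, -45, 0, 0, 0]
    - [1, 2.4, -9.3, -50, 0, 0, 0]
    - [1, 2.4, -9.3, -50, 0, 0, 0]

```text
clock: 11.68
position: [646.4, -159.8, 78.4]
ee_rot: [0.99, -0.142, -0.002, 0.0]
contact_force: [-0.9, 0.5, 0.7]
gripper_width: 86.1
```

Emit:
move_arm:
  steps:
    - [1, 0, 0, 0, 0, 0, 0]
    - [1, 0, 0, 0, 0, 0, 0]

```text
clock: 11.85
position: [648.6, -159.3, 81.6]
ee_rot: [0.99, -0.141, 0.001, 0.0]
contact_force: [0.5, -0.2, 0.2]
gripper_width: 85.8
```

```bash
python3 - <<'E'
from fit import *
im=optics.get_image("wrist");st()
f=im["frame"]; cv2.imwrite("pics/w12.png",f)
n=netmask("capacitor",im,(647,-160)); print(n[:2],n[2].sum()); print(fit_part("capacitor",im,647,-160,0,n[2]))
m,s,c,P=blob(im,(647,-160),36,22,190)
print(s,c,ray(im,c,36)); Q=P[m]; (a,b),rad=cv2.minEnclosingCircle(Q.astype(np.float32)); print(a,b,rad)
d,s,c,P=blob(im,(647,-160),20,28,75,True)
print(fit_part("capacitor",im,647,-160,0,m|d))
g=f.copy(); g[n[2]]=(0,0,255); cv2.imwrite("pics/w12m.png",np.hstack([f[120:300,160:360],g[120:300,160:360]]))
E
```

```text
t 11.9 pos [ 648.6 -159.1   81.8] yaw_y -106.2 tilt [ 0.002 -0.    -1.   ] w 84.9 F [-0.5 -0.3 -0.4] j [ 0.    0.58 -0.06  0.   -0.92  1.29]
(np.float64(4.237417306933856), 0.65) 1316
(array([ 648.49682482, -160.13090238]), np.float64(0.08189999404016926))
[240 201  29  18 344] [253.66569767 209.15697674] [[ 651.76795164 -160.48950991   36.        ]]
649.1500244140625 -159.94775390625 10.8383150100708
(array([ 647.82101536, -160.60132408]), np.float64(0.4950735294117647))
```

View pics/w12m.png

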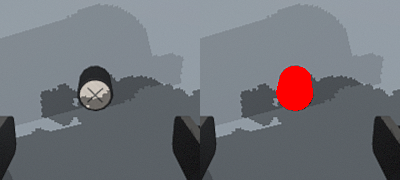

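Emit:
move_arm:
  steps:
    - [1, 0, -1, -22, 0, 0, 0]
    - [1, 0, -1, -44, 0, 0, 0]
    - [1, 0, -1, -62, 0, 0, 0]
    - [1, 0, -1, -72, 0, 0, 0]
    - [1, 0, -1, -74, 0, 0, 0]

```text
clock: 12.37
position: [646.9, -159.7, 4.9]
ee_rot: [0.99, -0.141, -0.002, 0.0]
contact_force: [0.2, -0.5, -0.7]
gripper_width: 85.3
```

Emit:
move_arm:
  steps:
    - [0.3, 0, 0, 0, 0, 0, 0]
    - [0, 0, 0, 0, 0, 0, 0]
    - [0, 0, 0, 0, 0, 0, 0]

```text
clock: 12.62
position: [649.1, -159.8, 8.3]
ee_rot: [0.99, -0.141, 0.001, -0.0]
contact_force: [0.4, 0.3, 0.4]
gripper_width: 51.4
```

```bash
python3 - <<'E'
from fit import *
im=optics.get_image("wrist");st()
f=im["frame"]; cv2.imwrite("pics/w13.png",f)
E
```

```text
t 12.67 pos [ 648.9 -159.8    8.2] yaw_y -106.19 tilt [ 0.003 -0.    -1.   ] w 44.4 F [0.  0.1 0.4] j [ 0.    0.67 -0.12  0.   -0.78  1.29]
```

View pics/w13.png

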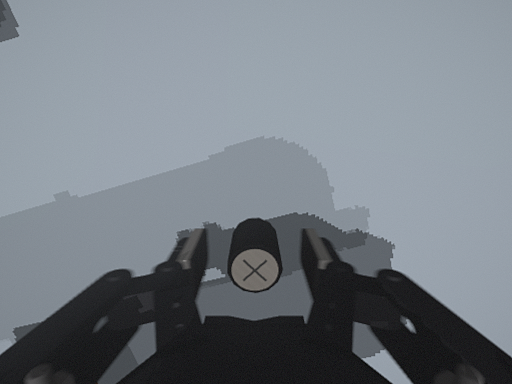

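Emit:
move_arm:
  steps:
    - [-1, 0, 0, 0, 0, 0, 0]
    - [-1, 0, 0, 0, 0, 0, 0]
    - [-1, 0, 0, 0, 0, 0, 0]
    - [-1, 0, 0, 0, 0, 0, 0]
    - [-1, 0, 0, 0, 0, 0, 0]

```text
clock: 13.08
position: [648.8, -159.9, 8.0]
ee_rot: [0.99, -0.141, 0.001, 0.0]
contact_force: [-0.8, 0.6, 5.2]
gripper_width: 26.3
```

Emit:
move_arm:
  steps:
    - [-1, 0, 0, 10, 0, 0, 0]
    - [-1, 0, 0, 35, 0, 0, 0]
    - [-1, -25, 10, 60, 0, 0, 0]
    - [-1, -55, 20, 85, 0, 0, 0]
    - [-1, -90, 30, 100, 0, 0, 0]

```text
clock: 13.5
position: [558.7, -129.7, 108.8]
ee_rot: [0.99, -0.141, 0.002, 0.0]
contact_force: [-0.3, 1.2, 1.0]
gripper_width: 26.7
```

Emit:
move_arm:
  steps:
    - [-1, -35, 10, 0, 0, 0, 0]
    - [-1, -70, 20, 0, 0, 0, 0]
    - [-1, -85, 25, 0, 0, 0, 0]
    - [-1, -85, 25, 0, 0, 0, 0]
    - [-1, -85, 25, 0, 0, 0, 0]

```text
clock: 13.92
position: [472.6, -104.7, 107.4]
ee_rot: [0.99, -0.14, 0.001, -0.0]
contact_force: [0.8, 0.2, -0.5]
gripper_width: 26.4
```

```bash
python3 - <<'E'
from fit import *
im=optics.get_image("wrist");st()
f=im["frame"]; cv2.imwrite("pics/w14.png",f)
print(fit_board("cap_board",im,(460,-97)))
print(fit_board("can_board",im,(368,-281)))
E
```

```text
t 13.97 pos [ 473.7 -104.8  107.3] yaw_y -106.17 tilt [ 0.002 -0.    -1.   ] w 26.4 F [ 0.5 -0.3 -0.7] j [ 0.12  0.28 -0.5   0.   -0.79  1.17]
{'rect': (460.1, -93.6, 98.9, 82.8, np.float64(148.1)), 'outline': (np.float64(460.03), np.float64(-93.19), np.float64(222083.3)), 'n': 268, 'rms': np.float64(0.76)}
{'rect': (371.7, -272.8, 99.0, 84.1, np.float64(150.0)), 'outline': (np.float64(371.18), np.float64(-273.37), np.float64(150.0)), 'n': 746, 'rms': np.float64(0.99)}
```

View pics/w14.png

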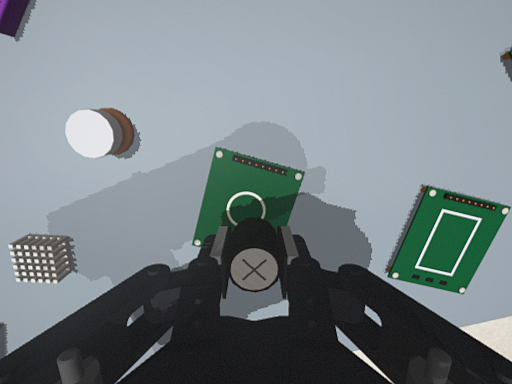

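Emit:
move_arm:
  steps:
    - [-1, -8, 6, -22, 0, 0, 0]
    - [-1, -13.7, 11.5, -44, 0, 0, 0]
    - [-1, -13.7, 11.5, -60, 0, 0, 0]
    - [-1, -13.7, 11.5, -60, 0, 0, 0]
    - [-1, -13.7, 11.5, -60, 0, 0, 0]

```text
clock: 14.38
position: [460.1, -93.5, 46.1]
ee_rot: [0.99, -0.141, -0.001, 0.0]
contact_force: [0.1, -0.9, -0.3]
gripper_width: 26.4
```

Emit:
move_arm:
  steps:
    - [-1, 0, 0, 0, 0, 0, 0]
    - [-1, 0, 0, 0, 0, 0, 0]

```text
clock: 14.55
position: [460.8, -93.4, 47.6]
ee_rot: [0.99, -0.141, 0.001, -0.0]
contact_force: [0.9, 0.8, 0.2]
gripper_width: 26.4
```

```bash
python3 - <<'E'
from fit import *
im=optics.get_image("wrist");st()
f=im["frame"]; cv2.imwrite("pics/w15.png",f)
print(fit_board("cap_board",im,(460,-94)))
E
```

```text
t 14.6 pos [460.5 -93.4  47.6] yaw_y -106.21 tilt [ 0.002  0.    -1.   ] w 26.4 F [ 0.1 -0.8  0.2] j [ 0.15  0.36 -0.6   0.   -0.61  1.14]
{'rect': (459.7, -93.4, 99.1, 83.0, np.float64(148.1)), 'outline': (np.float64(458.76), np.float64(-92.75), np.float64(1407.83)), 'n': 479, 'rms': np.float64(1.08)}
```

View pics/w15.png

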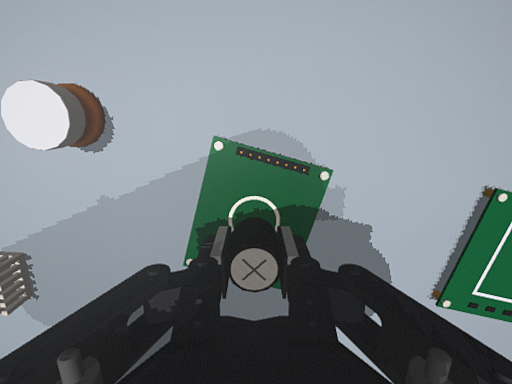

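Emit:
move_arm:
  steps:
    - [-1, -0.7, 0, -10, 0, 0, 0]
    - [-1, -0.7, 0, -20, 0, 0, 0]
    - [-1, -0.7, 0, -25, 0, 0, 0]
    - [-1, -0.7, 0, -25, 0, 0, 0]
    - [-1, -0.7, 0, -25, 0, 0, 0]

```text
clock: 15.02
position: [458.9, -93.4, 22.0]
ee_rot: [0.99, -0.141, 0.0, -0.0]
contact_force: [0.2, -0.3, -0.5]
gripper_width: 26.3
```

```bash
python3 - <<'E'
from fit import *
im=optics.get_image("wrist");st()
f=im["frame"]; cv2.imwrite("pics/w16.png",cv2.resize(f[120:320,140:370],None,fx=3,fy=3,interpolation=cv2.INTER_CUBIC))
print(fit_board("cap_board",im,(460,-94)))
E
```

```text
t 15.07 pos [459.1 -93.3  22.2] yaw_y -106.2 tilt [ 0.001  0.    -1.   ] w 26.1 F [ 1.  -0.3  0.4] j [ 0.15  0.4  -0.62  0.   -0.54  1.14]
{'rect': (473.8, -102.2, 83.0, 66.2, np.float64(58.2)), 'outline': (np.float64(489.05), np.float64(-96.18), np.float64(-13110.05)), 'n': 420, 'rms': np.float64(4.59)}
```

View pics/w16.png

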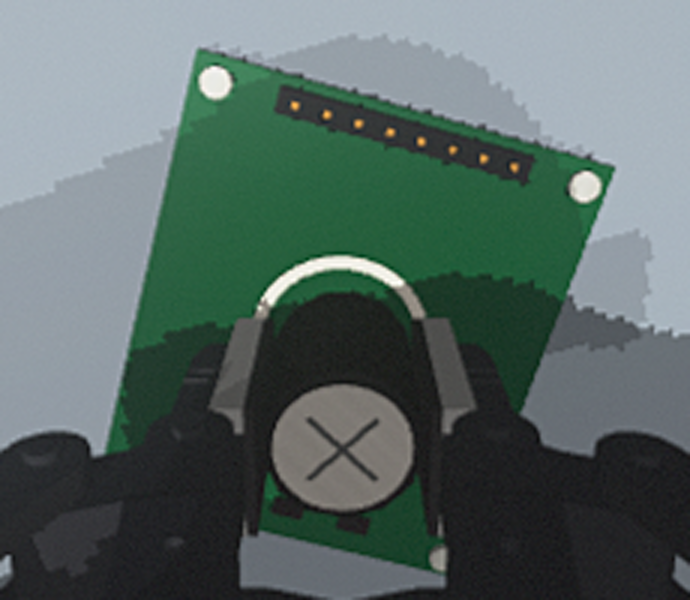

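```bash
python3 - <<'E'
from fit import *
im=optics.get_image("wrist");st()
f=im["frame"]; mn=f.min(2)
V,U=np.mgrid[0:384,0:512]; P=ray(im,np.c_[U.ravel(),V.ravel()],12)[:,:2].reshape(384,512,2)
m=(mn>150)&(np.hypot(P[...,0]-460,P[...,1]+93.5)<30)&(V<222)
Q=P[m]; r=least_squares(lambda p:np.hypot(*(Q-p).T)-17,[460,-93.5],loss="soft_l1",f_scale=.5); print(len(Q),r.x,np.abs(r.fun).mean(), r.x)
r=least_squares(lambda p:np.hypot(*(Q-p[:2]).T)-p[2],[460,-93.5,17],loss="soft_l1",f_scale=.5); print(r.x)
# bottom edge of held can predicted
import itertools
for cx in (459,460,461):
    print(cx, proj(im,model("capacitor",cx,-93.4,0,14.2))[:72,1].min())
for y in range(205,226): print(y,f[y,254],end=";")
# board from corners: edge fits
E
```

```text
t 15.12 pos [459.1 -93.3  22.3] yaw_y -106.19 tilt [ 0.001  0.    -1.   ] w 26.3 F [ 0.2  0.7 -0.1] j [ 0.15  0.4  -0.62  0.   -0.54  1.14]
211 [459.60348785 -93.27521577] 0.6604235993074123 [459.60348785 -93.27521577]
[458.77133321 -93.1242581   17.74847628]
459 213.96791674057144
460 212.4627413627628
461 210.95248118559763
205 [135 155 141];206 [222 234 235];207 [231 239 241];208 [239 246 248];209 [160 180 170];210 [59 90 39];211 [54 89 27];212 [55 91 31];213 [58 93 35];214 [60 94 37];215 [61 97 37];216 [50 78 31];217 [35 48 30];218 [31 31 31];219 [35 37 33];220 [31 34 30];221 [32 34 29];222 [31 35 30];223 [33 37 34];224 [34 35 34];225 [32 35 31];
```

```bash
python3 - <<'E'
from fit import *
im=optics.get_image("wrist")
u=np.array([np.cos(np.radians(-16.2)),np.sin(np.radians(-16.2))])
e=ray(im,[254,216.5],14.2)[0]; print("can front bottom",e,"centre",e[:2]-14*u)
e=ray(im,[254,209.2],12)[0]; print("outline inner",e,"centre",e[:2]-16*u)
e=ray(im,[254,205.2],12)[0]; print("outline outer",e)
# top disc: aluminium top at z 36+14.2
f=im["frame"]; m,s,c,P=blob(im,(459,-93),50,20,120); 
print(s,c); cs,_=cv2.findContours(m.astype(np.uint8),0,1); E=cv2.fitEllipse(max(cs,key=len)); print(E, ray(im,E[0],50.2))
# jar / loupe bias irrelevant
E
```

```text
can front bottom [470.80161586 -97.1443423   14.2       ] centre [457.35750426 -93.23846682]
outline inner [474.50620002 -98.2209812   12.        ] centre [459.14150105 -93.75712351]
outline outer [476.96148604 -98.93241883  12.        ]
[ 231  249   46   40 1424] [253.79283708 268.78511236]
((253.7933349609375, 268.7826843261719), (39.29078674316406, 45.03095245361328), 88.54518127441406) [[458.41958798 -93.39979971  50.2       ]]
```

Emit:
move_arm:
  steps:
    - [-1, 1.1, -0.2, -1, 0, 0, 0]
    - [-1, 1.1, -0.2, -1.8, 0, 0, 0]
    - [-1, 1.1, -0.2, -2, 0, 0, 0]
    - [-1, 1.1, -0.2, -2, 0, 0, 0]

```text
clock: 15.5
position: [460.0, -93.5, 19.9]
ee_rot: [0.99, -0.141, 0.0, -0.0]
contact_force: [0.2, 0.7, 0.8]
gripper_width: 26.1
```

Emit:
move_arm:
  steps:
    - [-1, 0, 0, -0.5, 0, 0, 0]
    - [-1, 0, 0, -0.5, 0, 0, 0]
    - [-1, 0, 0, -0.5, 0, 0, 0]

```text
clock: 15.75
position: [460.0, -93.5, 19.9]
ee_rot: [0.99, -0.141, 0.0, -0.0]
contact_force: [-1.1, 0.4, 6.1]
gripper_width: 26.4
```

Emit:
move_arm:
  steps:
    - [-0.3, 0, 0, 0, 0, 0, 0]
    - [-0.2, 0, 0, 0, 0, 0, 0]
    - [-0.1, 0, 0, 0, 0, 0, 0]
    - [0.1, 0, 0, 0, 0, 0, 0]
    - [0.3, 0, 0, 0, 0, 0, 0]

```text
clock: 16.17
position: [459.5, -93.5, 19.0]
ee_rot: [0.99, -0.141, -0.0, 0.0]
contact_force: [0.6, -0.6, -0.8]
gripper_width: 55.1
```

Emit:
move_arm:
  steps:
    - [0.3, 0, 0, 0, 0, 0, 0]
    - [0.3, 0, 0, 20, 0, 0, 0]
    - [0.3, 0, 0, 50, 0, 0, 0]
    - [0.3, 0, 0, 80, 0, 0, 0]
    - [0.3, 0, 0, 90, 0, 0, 0]

```text
clock: 16.58
position: [461.9, -93.5, 113.0]
ee_rot: [0.99, -0.14, 0.003, -0.0]
contact_force: [0.2, -0.3, -0.3]
gripper_width: 55.4
```

Emit:
move_arm:
  steps:
    - [1, 0, 0, 0, 0, 0, 0]
    - [1, 0, 0, 0, 0, 0, 0]
    - [1, 0, 0, 0, 0, 0, 0]

```text
clock: 16.83
position: [458.7, -93.5, 108.1]
ee_rot: [0.99, -0.141, -0.001, 0.0]
contact_force: [-0.2, 1.0, 0.1]
gripper_width: 84.9
```

```bash
python3 - <<'E'
from fit import *
im=optics.get_image("wrist");st()
f=im["frame"]; cv2.imwrite("pics/w17.png",f)
cv2.imwrite("pics/w17c.png",cv2.resize(f[100:300,140:370],None,fx=3,fy=3,interpolation=cv2.INTER_CUBIC))
print(fit_board("cap_board",im,(460,-94)))
m=netmask("capacitor",im,(460,-94),30); print(m[:2],m[2].sum()); print(fit_part("capacitor",im,460,-94,0,m[2],z0=12))
m=netmask("heat_sink",im,(468,116))
if m: print(m[:2],m[2].sum()); print(fit_part("heat_sink",im,468,116,0,m[2]))
E
```

```text
t 16.88 pos [458.5 -93.6 107.9] yaw_y -106.22 tilt [-0.003 -0.    -1.   ] w 85.4 F [-0.1  0.5 -0.5] j [ 0.15  0.26 -0.53 -0.   -0.78  1.14]
{'rect': (459.5, -93.6, 98.9, 83.2, np.float64(148.2)), 'outline': (np.float64(461.78), np.float64(-93.48), np.float64(-2982029.46)), 'n': 733, 'rms': np.float64(2.54)}
(np.float64(2.5618886725723184), 0.57) 1093
(array([459.81831884, -93.23719501]), np.float64(0.12528209820067093))
(np.float64(2.1294448454125354), 0.77) 2594
(array([467.91334846, 114.60095547,   1.27043372]), np.float64(0.07203803649447442))
```

View pics/w17c.png

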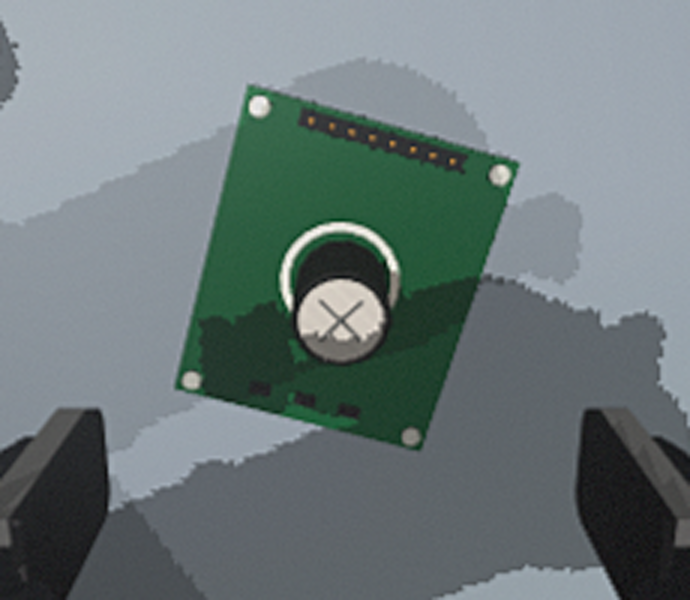

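View pics/w17.png

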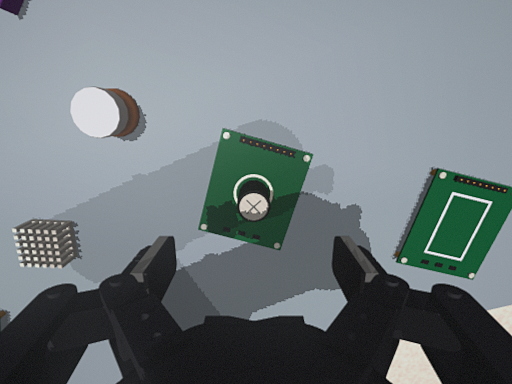

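Emit:
move_arm:
  steps:
    - [1, 2, 40, 20, 0, 0, 0]
    - [1, 4, 80, 25, 0, 0, 0]
    - [1, 6, 120, 25, 0, 0, 0]
    - [1, 8, 160, 20, 0, 0, -0.02]
    - [1, 9, 200, 10, 0, 0, -0.02]

```text
clock: 17.4
position: [469.1, 108.6, 119.5]
ee_rot: [0.989, -0.151, 0.001, -0.001]
contact_force: [1.6, -0.5, -0.1]
gripper_width: 85.4
```

Emit:
move_arm:
  steps:
    - [1, 0, 8, -20, 0, 0, 0]
    - [1, 0, 8, -25, 0, 0, 0]
    - [1, 0, 8, -25, 0, 0, 0]
    - [1, 0, 8, -25, 0, 0, 0]

```text
clock: 17.73
position: [468.2, 113.7, 93.6]
ee_rot: [0.989, -0.151, -0.001, 0.001]
contact_force: [0.9, -0.1, 0.7]
gripper_width: 84.9
```

```bash
python3 - <<'E'
from fit import *
im=optics.get_image("wrist");st()
f=im["frame"]; cv2.imwrite("pics/w18.png",f)
m=netmask("heat_sink",im,(468,115))
if m: print(m[:2],m[2].sum()); x,e=fit_part("heat_sink",im,468,115,1.27,m[2]); print(x,e,np.degrees(x[2])%90)
print(fit_board("sink_board",im,(380,273)))
m=netmask("shield_can",im,(651,129))
if m: print(m[:2],m[2].sum()); x,e=fit_part("shield_can",im,651,129,1.4,m[2]); print(x,e,np.degrees(x[2]))
E
```

```text
t 17.78 pos [468.7 113.6  94.2] yaw_y -107.4 tilt [-0.    -0.001 -1.   ] w 85.6 F [-0.6 -0.7  0.9] j [ 0.58  0.3  -0.52  0.   -0.75  0.69]
(np.float64(2.6281277881591), 0.64) 2357
[467.774758   116.94897636   2.79803428] 0.061209413761261815 70.31555543234782
{'rect': (391.0, 226.0, 34.8, 14.2, np.float64(149.6)), 'outline': (np.float64(370.2), np.float64(228.69), np.float64(-1233.54)), 'n': 29, 'rms': np.float64(1.03)}
(np.float64(141.83364897463636), 0.71) 3934
[659.  129.    1.4] 1.0 80.21409131831524
```

View pics/w18.png

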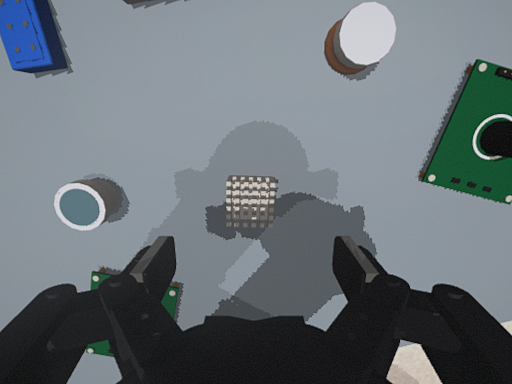

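```bash
python3 - <<'E'
from fit import *
im=optics.get_image("wrist")
f=im["frame"]
m=netmask("heat_sink",im,(468,115))[2]
pins=(f.min(2)>150)&cv2.dilate(m.astype(np.uint8),np.ones((3,3))).astype(bool)
n,lab,s,c=cv2.connectedComponentsWithStats(pins.astype(np.uint8))
c=c[1:][s[1:,4]>=4]; W=ray(im,c,24)[:,:2]; print(len(c))
r=cv2.minAreaRect(W.astype(np.float32)); print(r)
cv2.imwrite("pics/w18c.png",cv2.resize(f[160:240,210:295],None,fx=7,fy=7,interpolation=cv2.INTER_CUBIC))
# fit: score via angular periodicity
from scipy.optimize import minimize
best=min(((minAr:=sum(np.ptp(W@np.array([np.cos(t+k),np.sin(t+k)])) for k in (0,np.pi/2))),t) for t in np.radians(np.arange(55,90,.25))); print(best[0],np.degrees(best[1]))
E
```

```text
22
((473.0304870605469, 115.29458618164062), (36.184818267822266, 34.306114196777344), 69.06648254394531)
70.49333581575769 69.0
```

View pics/w18c.png

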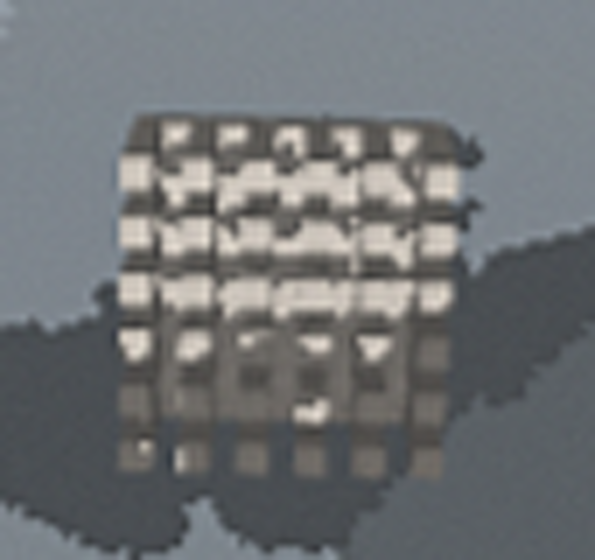

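```bash
python3 - <<'E'
from fit import *
im=optics.get_image("wrist")
c=np.array([[136,172],[442,180],[427,460],[135,457]])/7-0.5+0.07+[210,160]
W=ray(im,c,24)[:,:2]; print(W.round(1),W.mean(0))
for i in range(4):
    d=W[(i+1)%4]-W[i]; print(np.hypot(*d).round(1),np.degrees(np.arctan2(d[1],d[0])).round(1)%90)
st()
E
```

```text
[[490.4 128.2]
 [478.7  94.1]
 [445.  105.9]
 [456.1 140. ]] [467.55130321 117.04708002]
36.0 71.0
35.7 70.80000000000001
35.9 71.9
36.2 70.9
t 18.03 pos [469.  113.9  94.8] yaw_y -107.42 tilt [ 0.001  0.001 -1.   ] w 85.6 F [ 0.7 -0.   0.3] j [ 0.58  0.3  -0.52  0.   -0.75  0.69]
```

Emit:
move_arm:
  steps:
    - [1, -1.4, 3.1, -25, 0, 0, -0.028]
    - [1, -1.4, 3.1, -50, 0, 0, -0.028]
    - [1, -1.4, 3.1, -70, 0, 0, -0.028]
    - [1, -1.4, 3.1, -82, 0, 0, -0.028]
    - [1, -1.4, 3.1, -88, 0, 0, -0.028]

```text
clock: 18.45
position: [466.5, 116.8, 4.9]
ee_rot: [0.986, -0.165, -0.001, 0.001]
contact_force: [0.1, 0.2, -0.5]
gripper_width: 85.2
```

Emit:
move_arm:
  steps:
    - [0.6, 0, 0, 0, 0, 0, 0]
    - [0.3, 0, 0, 0, 0, 0, 0]
    - [0.3, 0, 0, 0, 0, 0, 0]

```text
clock: 18.7
position: [468.0, 117.9, 7.1]
ee_rot: [0.986, -0.165, 0.001, -0.001]
contact_force: [0.4, -0.9, -0.3]
gripper_width: 56.0
```

```bash
python3 - <<'E'
from fit import *
im=optics.get_image("wrist");st()
f=im["frame"]; cv2.imwrite("pics/w19.png",f)
E
```

```text
t 18.75 pos [468.  118.    7.2] yaw_y -108.96 tilt [ 0.002  0.001 -1.   ] w 56.1 F [-0.  -0.1  0.1] j [ 0.58  0.45 -0.6   0.   -0.52  0.66]
```

View pics/w19.png

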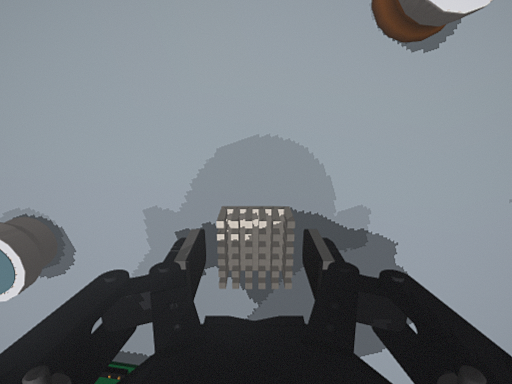

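Emit:
move_arm:
  steps:
    - [-1, 0, -0.5, -1, 0, 0, 0]
    - [-1, 0, -0.5, -1, 0, 0, 0]
    - [-1, 0, -0.5, -1, 0, 0, 0]
    - [-1, 0, -0.5, -1, 0, 0, 0]
    - [-1, 0, -0.5, -1, 0, 0, 0]

```text
clock: 19.17
position: [467.9, 117.4, 6.2]
ee_rot: [0.986, -0.164, 0.001, -0.001]
contact_force: [-0.7, -0.4, 6.8]
gripper_width: 38.7
```

Emit:
move_arm:
  steps:
    - [-1, 0, 0, 15, 0, 0, 0]
    - [-1, 0, 0, 50, 0, 0, 0]
    - [-1, -10, 25, 75, 0, 0, -0.06]
    - [-1, -25, 55, 95, 0, 0, -0.13]
    - [-1, -40, 85, 105, 0, 0, -0.2]

```text
clock: 19.58
position: [427.9, 203.4, 113.0]
ee_rot: [0.964, -0.265, 0.001, -0.002]
contact_force: [2.0, 0.4, -0.5]
gripper_width: 38.7
```

Emit:
move_arm:
  steps:
    - [-1, -20, 30, 0, 0, 0, 0]
    - [-1, -35, 50, 0, 0, 0, 0]
    - [-1, -35, 50, 0, 0, 0, 0]
    - [-1, -35, 50, 0, 0, 0, 0]
    - [-1, -35, 50, 0, 0, 0, 0]

```text
clock: 20.0
position: [392.0, 251.7, 110.0]
ee_rot: [0.965, -0.262, -0.0, 0.0]
contact_force: [1.2, 0.5, -1.3]
gripper_width: 38.8
```

```bash
python3 - <<'E'
from fit import *
im=optics.get_image("wrist");st()
f=im["frame"]; cv2.imwrite("pics/w20.png",f)
print(fit_board("sink_board",im,(380,273)))
E
```

```text
t 20.05 pos [392.3 251.4 110. ] yaw_y -120.46 tilt [-0. -0. -1.] w 38.7 F [-0.4  0.8 -0. ] j [ 0.92  0.25 -0.54 -0.   -0.78  0.12]
{'rect': (392.1, 265.6, 82.8, 71.4, np.float64(59.6)), 'outline': (np.float64(379.47), np.float64(272.37), np.float64(60.71)), 'n': 412, 'rms': np.float64(1.23)}
```

View pics/w20.png

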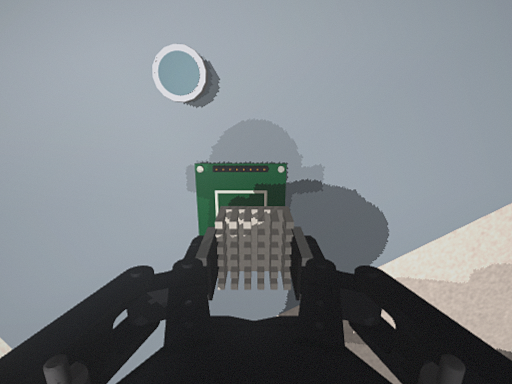

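Emit:
move_arm:
  steps:
    - [-1, -6, 11, -20, 0, 0, 0]
    - [-1, -12.5, 21.9, -40, 0, 0, 0]
    - [-1, -12.5, 21.9, -60, 0, 0, 0]
    - [-1, -12.5, 21.9, -68, 0, 0, 0]
    - [-1, -12.5, 21.9, -68, 0, 0, 0]

```text
clock: 20.47
position: [379.2, 271.9, 40.2]
ee_rot: [0.965, -0.263, -0.001, 0.003]
contact_force: [0.5, -0.7, -0.6]
gripper_width: 38.3
```

Emit:
move_arm:
  steps:
    - [-1, 0, 0, 0, 0, 0, 0]
    - [-1, 0, 0, 0, 0, 0, 0]

```text
clock: 20.63
position: [380.6, 274.1, 43.0]
ee_rot: [0.965, -0.263, 0.0, -0.001]
contact_force: [-0.0, -0.4, 0.6]
gripper_width: 38.5
```

```bash
python3 - <<'E'
from fit import *
im=optics.get_image("wrist");st()
f=im["frame"]; cv2.imwrite("pics/w21.png",cv2.resize(f[100:300,140:370],None,fx=3,fy=3,interpolation=cv2.INTER_CUBIC))
print(fit_board("sink_board",im,(380,273)))
E
```

```text
t 20.68 pos [380.6 274.3  43.2] yaw_y -120.45 tilt [ 0.001  0.002 -1.   ] w 38.7 F [ 0.2  0.8 -1. ] j [ 0.97  0.36 -0.6   0.   -0.6   0.07]
{'rect': (396.6, 263.1, 83.0, 59.9, np.float64(59.6)), 'outline': (np.float64(413.33), np.float64(260.84), np.float64(87.0)), 'n': 872, 'rms': np.float64(5.46)}
```

View pics/w21.png

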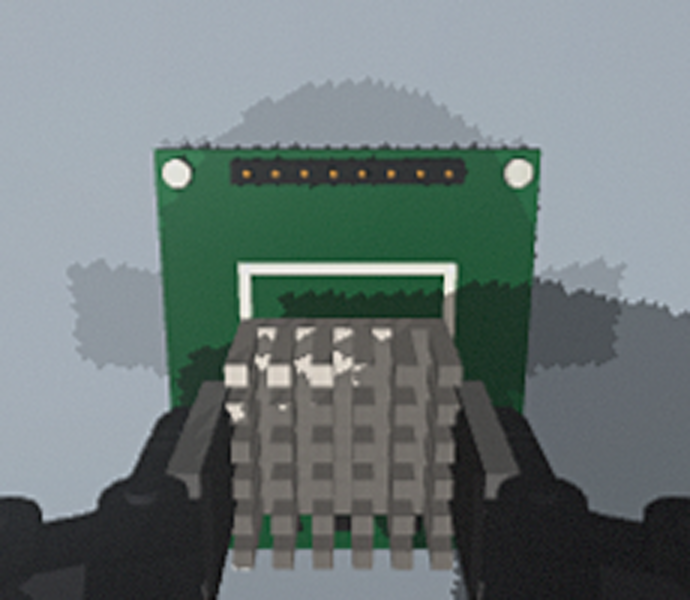

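Emit:
move_arm:
  steps:
    - [-1, -0.8, -1, -10, 0, 0, 0]
    - [-1, -0.8, -1, -18, 0, 0, 0]
    - [-1, -0.8, -1, -22.5, 0, 0, 0]
    - [-1, -0.8, -1, -22.5, 0, 0, 0]
    - [-1, -0.8, -1, -22.5, 0, 0, 0]

```text
clock: 21.1
position: [379.0, 273.0, 19.7]
ee_rot: [0.965, -0.262, 0.0, 0.0]
contact_force: [0.0, 0.8, -0.3]
gripper_width: 38.9
```

```bash
python3 - <<'E'
from fit import *
im=optics.get_image("wrist");st()
f=im["frame"]; cv2.imwrite("pics/w22.png",cv2.resize(f[100:300,140:370],None,fx=3,fy=3,interpolation=cv2.INTER_CUBIC))
a=np.radians(-30.46); u=np.array([np.cos(a),np.sin(a)]); v=np.array([-u[1],u[0]])
V,U=np.mgrid[0:384,0:512]; P=ray(im,np.c_[U.ravel(),V.ravel()],12)[:,:2].reshape(384,512,2)-[379.8,273.3]
x=P@u; y=P@v; w=f.min(2)>140
m=w&(np.abs(x-23)<4)&(np.abs(y)<18); print("front line x",np.median(x[m]),m.sum(),np.degrees(np.polyfit(y[m],x[m],1)[0]))
for s in(1,-1):
    m=w&(np.abs(y-s*23)<4)&(x>10)&(x<21); print("side",s,np.median(y[m]),m.sum())
for col in (240,254,268): print(col,[ (r,int(f[r,col,1])) for r in range(185,215)])
E
```

```text
t 21.15 pos [379.1 273.2  19.9] yaw_y -120.41 tilt [ 0.  0. -1.] w 38.6 F [-0.2  1.  -1.7] j [ 0.97  0.41 -0.63  0.   -0.54  0.07]
front line x 23.314277682180403 244 -0.051520943503794964
side 1 22.865633530706987 77
side -1 nan 0
240 [(185, 98), (186, 97), (187, 98), (188, 97), (189, 98), (190, 97), (191, 95), (192, 97), (193, 94), (194, 94), (195, 83), (196, 145), (197, 228), (198, 233), (199, 235), (200, 225), (201, 139), (202, 84), (203, 95), (204, 97), (205, 96), (206, 89), (207, 87), (208, 83), (209, 177), (210, 170), (211, 119), (212, 106), (213, 114), (214, 115)]
254 [(185, 97), (186, 95), (187, 95), (188, 95), (189, 96), (190, 94), (191, 93), (192, 94), (193, 95), (194, 91), (195, 82), (196, 142), (197, 228), (198, 234), (199, 235), (200, 226), (201, 137), (202, 81), (203, 93), (204, 96), (205, 77), (206, 84), (207, 87), (208, 77), (209, 134), (210, 204), (211, 218), (212, 201), (213, 200), (214, 149)]
268 [(185, 93), (186, 95), (187, 95), (188, 94), (189, 93), (190, 93), (191, 93), (192, 93), (193, 94), (194, 93), (195, 80), (196, 144), (197, 228), (198, 234), (199, 233), (200, 228), (201, 139), (202, 79), (203, 92), (204, 94), (205, 78), (206, 80), (207, 91), (208, 87), (209, 139), (210, 209), (211, 154), (212, 102), (213, 114), (214, 117)]
  return _methods._mean(a, axis=axis, dtype=dtype,
  ret = ret.dtype.type(ret / rcount)
```

View pics/w22.png

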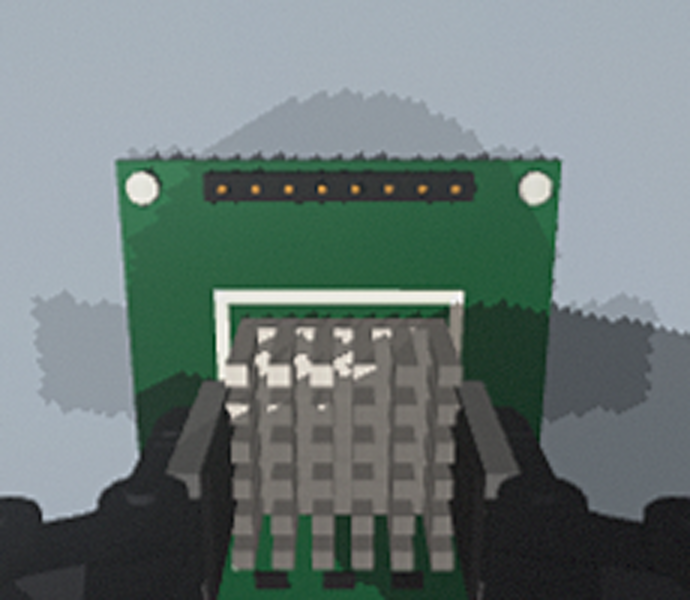

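```bash
python3 - <<'E'
from fit import *
im=optics.get_image("wrist");st()
f=im["frame"]; cv2.imwrite("pics/w23.png",cv2.resize(f[190:250,205:305],None,fx=8,fy=8,interpolation=cv2.INTER_CUBIC))
a=np.radians(-30.46); u=np.array([np.cos(a),np.sin(a)]); v=np.array([-u[1],u[0]])
c=np.array([380,273.2])
for px,z in (((254,204.6),13.7),((254,201.3),12),((216,205),12)):
    e=ray(im,px,z)[0,:2]-c; print(px,z,e@u,e@v)
# predicted corners
for cx in (0,):
  for z in (13.7,15.7,37.7):
    for sx,sy in ((20,20),(20,-20)): print(z,sx,sy,proj(im,[[*( c+sx*u+sy*v),z]])[0].round(1), ((proj(im,[[*( c+sx*u+sy*v),z]])[0]-[205,190])*8).round(0))
E
```

```text
t 21.2 pos [379.2 273.3  20. ] yaw_y -120.4 tilt [ 0.     0.001 -1.   ] w 39.0 F [-0.2 -0.7  0.4] j [ 0.97  0.41 -0.63  0.   -0.54  0.07]
(254, 204.6) 13.7 19.82261510627742 -0.827988687944918
(254, 201.3) 12 21.29344100879756 -0.8281230241224022
(216, 205) 12 18.96135950737548 21.670474397222158
13.7 20 20 [218.4 204.3] [107. 114.]
13.7 20 -20 [286.8 204.3] [654. 115.]
15.7 20 20 [218.  205.4] [104. 123.]
15.7 20 -20 [287.2 205.5] [657. 124.]
37.7 20 20 [212.3 219.9] [ 58. 239.]
37.7 20 -20 [292.5 220. ] [700. 240.]
```

View pics/w23.png

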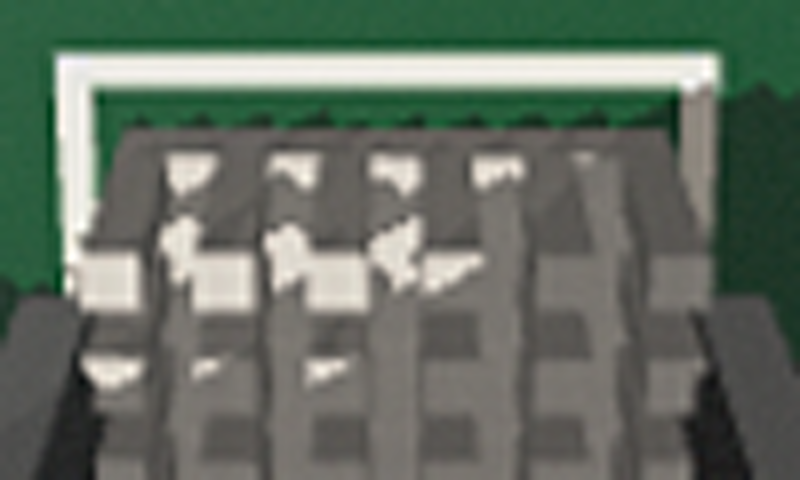

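Emit:
move_arm:
  steps:
    - [-1, 0.5, 0.1, -1, 0, 0, 0]
    - [-1, 0.5, 0.1, -1.6, 0, 0, 0]
    - [-1, 0.5, 0.1, -1.6, 0, 0, 0]
    - [-1, 0.5, 0.1, -1.6, 0, 0, 0]

```text
clock: 21.53
position: [379.6, 273.3, 18.2]
ee_rot: [0.965, -0.262, 0.0, -0.0]
contact_force: [0.0, 0.4, -0.3]
gripper_width: 38.7
```

Emit:
move_arm:
  steps:
    - [-1, 0, 0, -0.5, 0, 0, 0]
    - [-1, 0, 0, -0.5, 0, 0, 0]
    - [-1, 0, 0, -0.5, 0, 0, 0]

```text
clock: 21.78
position: [379.6, 273.4, 18.2]
ee_rot: [0.965, -0.262, 0.0, -0.0]
contact_force: [-1.3, -0.6, 5.4]
gripper_width: 38.5
```

Emit:
move_arm:
  steps:
    - [-0.02, 0, 0, 0, 0, 0, 0]
    - [0.08, 0, 0, 0, 0, 0, 0]
    - [0.2, 0, 0, 0, 0, 0, 0]
    - [0.3, 0, 0, 0, 0, 0, 0]
    - [0.4, 0, 0, 0, 0, 0, 0]

```text
clock: 22.2
position: [379.3, 273.0, 17.4]
ee_rot: [0.965, -0.262, -0.0, 0.0]
contact_force: [-0.5, 0.3, -0.5]
gripper_width: 59.3
```

Emit:
move_arm:
  steps:
    - [0.4, 0, 0, 0, 0, 0, 0]
    - [0.4, 0, 0, 20, 0, 0, 0]
    - [0.4, 0, 0, 50, 0, 0, 0]
    - [0.4, 0, 0, 80, 0, 0, 0]
    - [0.4, 0, 0, 90, 0, 0, 0]

```text
clock: 22.62
position: [381.0, 274.8, 111.4]
ee_rot: [0.965, -0.262, 0.002, -0.003]
contact_force: [0.5, 0.0, 0.1]
gripper_width: 59.8
```

Emit:
move_arm:
  steps:
    - [1, 0, 0, 0, 0, 0, 0]
    - [1, 0, 0, 0, 0, 0, 0]
    - [1, 0, 0, 0, 0, 0, 0]

```text
clock: 22.87
position: [378.8, 272.3, 106.5]
ee_rot: [0.965, -0.262, -0.001, 0.001]
contact_force: [0.0, -0.5, -0.0]
gripper_width: 85.1
```

```bash
python3 - <<'E'
from fit import *
im=optics.get_image("wrist");st()
f=im["frame"]; cv2.imwrite("pics/w24.png",cv2.resize(f[110:260,170:340],None,fx=4,fy=4,interpolation=cv2.INTER_CUBIC))
print(fit_board("sink_board",im,(380,273)))
m=netmask("heat_sink",im,(380,273),30); print(m[:2],m[2].sum()); x,e=fit_part("heat_sink",im,380,273,1.04,m[2],z0=12); print(x,e,np.degrees(x[2])%90)
E
```

```text
t 22.92 pos [378.8 272.3 106.3] yaw_y -120.43 tilt [-0.002 -0.002 -1.   ] w 85.2 F [-0.2  0.6 -0.9] j [ 0.97  0.26 -0.54 -0.   -0.77  0.07]
{'rect': (379.8, 272.9, 98.2, 82.9, np.float64(149.6)), 'outline': (np.float64(373.96), np.float64(276.05), np.float64(148.59)), 'n': 1318, 'rms': np.float64(5.88)}Traceback (most recent call last):
  File "<stdin>", line 5, in <module>
TypeError: 'NoneType' object is not subscriptable
```

View pics/w24.png

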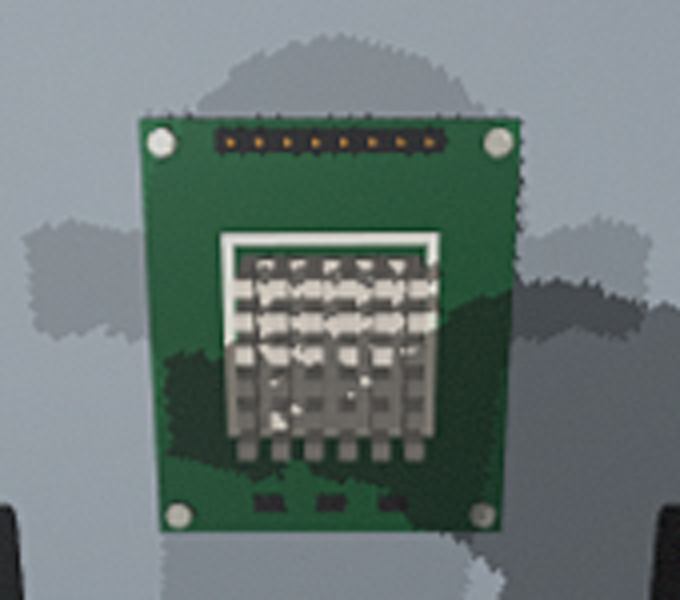

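Emit:
move_arm:
  steps:
    - [1, 30, -16, 10, 0, 0, -0.12]
    - [1, 60, -32, 20, 0, 0, -0.24]
    - [1, 90, -48, 30, 0, 0, -0.36]
    - [1, 120, -64, 40, 0, 0, -0.48]
    - [1, 150, -80, 45, 0, 0, -0.6]

```text
clock: 23.38
position: [530.8, 192.2, 152.5]
ee_rot: [0.843, -0.538, -0.0, 0.0]
contact_force: [0.9, 1.6, -0.6]
gripper_width: 85.2
```

Emit:
move_arm:
  steps:
    - [1, 30, -16, 0, 0, 0, -0.12]
    - [1, 60, -32, 0, 0, 0, -0.24]
    - [1, 90, -48, -10, 0, 0, -0.36]
    - [1, 115, -60, -15, 0, 0, -0.48]
    - [1, 122, -63, -20, 0, 0, -0.6]

```text
clock: 23.8
position: [653.9, 127.5, 129.5]
ee_rot: [-0.645, 0.764, 0.0, -0.001]
contact_force: [-0.0, 1.5, -1.1]
gripper_width: 85.2
```

Emit:
move_arm:
  steps:
    - [1, 0, 0, 0, 0, 0, 0]
    - [1, 0, 0, 0, 0, 0, 0]
    - [1, 0, 0, 0, 0, 0, 0]

```text
clock: 24.05
position: [650.6, 130.4, 131.9]
ee_rot: [-0.65, 0.76, 0.0, -0.001]
contact_force: [0.1, 0.2, -0.6]
gripper_width: 85.5
```

```bash
python3 - <<'E'
from fit import *
im=optics.get_image("wrist");st()
f=im["frame"]; cv2.imwrite("pics/w25.png",f)
m=netmask("shield_can",im,(651,129))
if m: print(m[:2],m[2].sum()); x,e=fit_part("shield_can",im,651,129,1.41,m[2]); print(x,e,np.degrees(x[2]))
E
```

```text
t 24.1 pos [650.6 130.6 132.5] yaw_y 171.01 tilt [-0.001 -0.    -1.   ] w 85.8 F [-0.6  0.2  0.2] j [ 0.44  0.53 -0.02 -0.   -1.03 -0.6 ]
(np.float64(1.7229620605998572), 0.63) 1796
[652.6601273  129.66900798   4.55592965] 0.04001484780994804 261.03554081921175
```

View pics/w25.png

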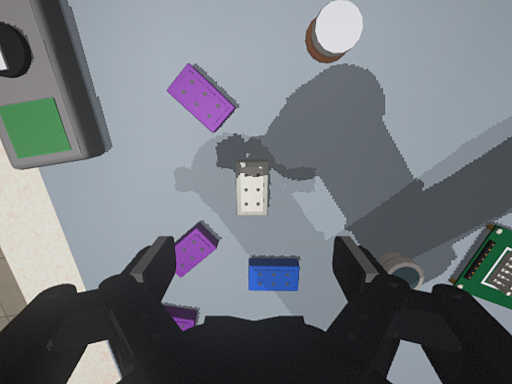

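Emit:
move_arm:
  steps:
    - [1, 2.1, -0.9, -20, 0, 0, 0]
    - [1, 2.1, -0.9, -40, 0, 0, 0]
    - [1, 2.1, -0.9, -52, 0, 0, 0]
    - [1, 2.1, -0.9, -60, 0, 0, 0]
    - [1, 2.1, -0.9, -60, 0, 0, 0]

```text
clock: 24.57
position: [652.2, 129.3, 70.9]
ee_rot: [-0.649, 0.761, 0.001, -0.002]
contact_force: [-0.2, -0.3, 0.8]
gripper_width: 85.5
```

Emit:
move_arm:
  steps:
    - [1, 0, 0, 0, 0, 0, 0]
    - [1, 0, 0, 0, 0, 0, 0]

```text
clock: 24.73
position: [654.3, 129.6, 73.8]
ee_rot: [-0.649, 0.761, -0.0, 0.001]
contact_force: [0.3, -1.1, 0.7]
gripper_width: 85.0
```

```bash
python3 - <<'E'
from fit import *
im=optics.get_image("wrist");st()
f=im["frame"]; cv2.imwrite("pics/w26.png",cv2.resize(f[150:290,180:330],None,fx=4,fy=4,interpolation=cv2.INTER_CUBIC))
m=netmask("shield_can",im,(652,129))
if m: print(m[:2],m[2].sum()); x,e=fit_part("shield_can",im,652,129,1.41,m[2]); print(x,e,np.degrees(x[2]))
E
```

```text
t 24.78 pos [654.3 129.6  73.9] yaw_y 170.87 tilt [ 0.002  0.001 -1.   ] w 85.5 F [-0.2 -1.4  0.5] j [ 0.44  0.59 -0.07  0.   -0.91 -0.6 ]
(np.float64(0.7716785885551287), 0.63) 2813
[652.72422058 129.46994678   1.4178575 ] 0.05142928838794671 81.23725065339194
```

View pics/w26.png

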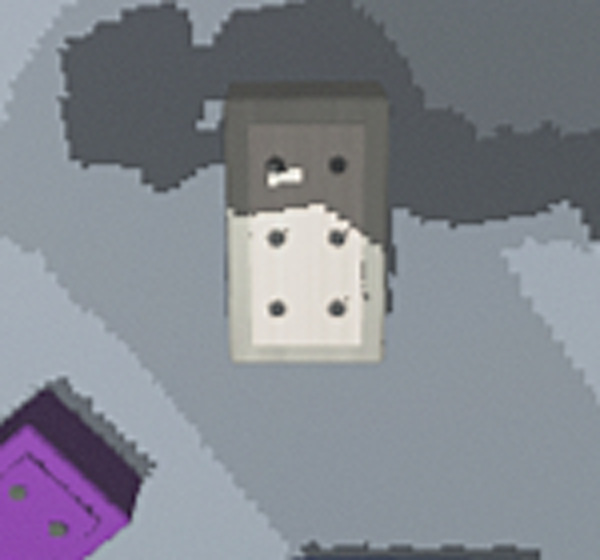

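Emit:
move_arm:
  steps:
    - [1, -1.6, -0.1, -22, 0, 0, 0]
    - [1, -1.6, -0.1, -42, 0, 0, 0]
    - [1, -1.6, -0.1, -58, 0, 0, 0]
    - [1, -1.6, -0.1, -66, 0, 0, 0]
    - [1, -1.6, -0.1, -68.5, 0, 0, 0]

```text
clock: 25.25
position: [651.3, 128.8, 2.9]
ee_rot: [-0.648, 0.761, 0.0, -0.001]
contact_force: [0.1, -0.2, 1.0]
gripper_width: 85.7
```

Emit:
move_arm:
  steps:
    - [0.5, 0, 0, 0, 0, 0, 0]
    - [0.1, 0, 0, 0, 0, 0, 0]
    - [0.1, 0, 0, 0, 0, 0, 0]

```text
clock: 25.5
position: [652.9, 129.5, 5.5]
ee_rot: [-0.648, 0.761, -0.0, 0.001]
contact_force: [-0.6, 0.6, -0.5]
gripper_width: 51.3
```

```bash
python3 - <<'E'
from fit import *
im=optics.get_image("wrist");st()
f=im["frame"]; cv2.imwrite("pics/w27.png",f)
E
```

```text
t 25.55 pos [652.8 129.4   5.4] yaw_y 170.84 tilt [ 0.002  0.001 -1.   ] w 47.0 F [-0.2 -0.6  0.4] j [ 0.44  0.67 -0.13  0.   -0.77 -0.6 ]
```

View pics/w27.png

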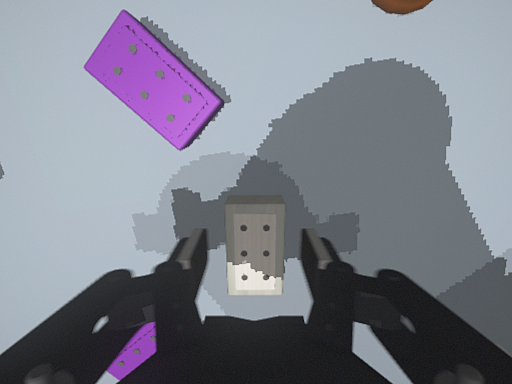

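Emit:
move_arm:
  steps:
    - [-1, 0, 0, 0, 0, 0, 0]
    - [-1, 0, 0, 0, 0, 0, 0]
    - [-1, 0, 0, 0, 0, 0, 0]
    - [-1, 0, 0, 0, 0, 0, 0]
    - [-1, 0, 0, 0, 0, 0, 0]

```text
clock: 25.97
position: [652.7, 129.4, 5.3]
ee_rot: [-0.649, 0.761, -0.0, 0.001]
contact_force: [-0.5, 1.5, 6.2]
gripper_width: 30.3
```

Emit:
move_arm:
  steps:
    - [-1, 0, 0, 15, 0, 0, 0]
    - [-1, 0, 0, 50, 0, 0, 0]
    - [-1, -15, -20, 80, 0, 0, 0.1]
    - [-1, -35, -50, 100, 0, 0, 0.2]
    - [-1, -58, -82, 115, 0, 0, 0.3]

```text
clock: 26.38
position: [594.7, 47.6, 120.6]
ee_rot: [0.757, -0.653, 0.001, -0.001]
contact_force: [0.4, -0.6, -0.7]
gripper_width: 30.2
```

Emit:
move_arm:
  steps:
    - [-1, -23, -33, 5, 0, 0, 0.1]
    - [-1, -46, -66, 10, 0, 0, 0.2]
    - [-1, -69, -99, 15, 0, 0, 0.3]
    - [-1, -92, -132, 15, 0, 0, 0.4]
    - [-1, -115, -165, 15, 0, 0, 0.5]

```text
clock: 26.8
position: [477.5, -118.7, 133.9]
ee_rot: [0.895, -0.446, -0.0, -0.0]
contact_force: [-0.3, -1.1, -0.8]
gripper_width: 30.2
```

Emit:
move_arm:
  steps:
    - [-1, -23, -33, 0, 0, 0, 0.1]
    - [-1, -46, -66, -5, 0, 0, 0.2]
    - [-1, -69, -99, -15, 0, 0, 0.3]
    - [-1, -90, -130, -25, 0, 0, 0.4]
    - [-1, -95, -140, -30, 0, 0, 0.405]

```text
clock: 27.22
position: [379.7, -259.3, 102.4]
ee_rot: [0.965, -0.26, -0.002, -0.0]
contact_force: [0.6, -0.4, -1.4]
gripper_width: 30.4
```

Emit:
move_arm:
  steps:
    - [-1, 0, 0, 0, 0, 0, 0]
    - [-1, 0, 0, 0, 0, 0, 0]
    - [-1, 0, 0, 0, 0, 0, 0]

```text
clock: 27.47
position: [384.7, -257.3, 104.0]
ee_rot: [0.966, -0.26, 0.0, -0.0]
contact_force: [-0.2, -0.2, -0.8]
gripper_width: 30.1
```

```bash
python3 - <<'E'
from fit import *
im=optics.get_image("wrist");st()
f=im["frame"]; cv2.imwrite("pics/w28.png",f)
print(fit_board("can_board",im,(371,-273)))
E
```

```text
t 27.52 pos [ 385.  -257.   104.2] yaw_y -120.07 tilt [ 0.001 -0.    -1.   ] w 30.5 F [ 0.5 -0.1 -0.2] j [-0.24  0.26 -0.55 -0.   -0.76  1.28]
{'rect': (394.0, -287.2, 83.1, 45.4, np.float64(59.9)), 'outline': (np.float64(390.76), np.float64(-271.64), np.float64(47.91)), 'n': 511, 'rms': np.float64(4.26)}
```

View pics/w28.png

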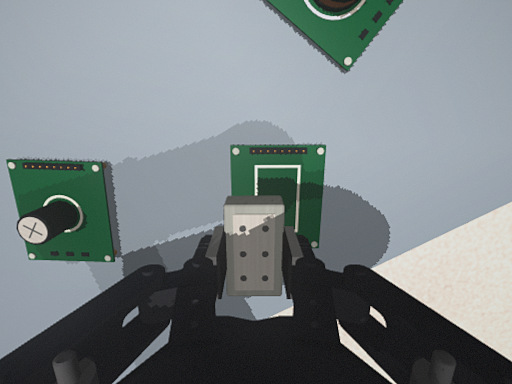

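Emit:
move_arm:
  steps:
    - [-1, -7, -8, -20, 0, 0, 0]
    - [-1, -13.7, -16.2, -40, 0, 0, 0]
    - [-1, -13.7, -16.2, -56, 0, 0, 0]
    - [-1, -13.7, -16.2, -64, 0, 0, 0]
    - [-1, -13.7, -16.2, -64, 0, 0, 0]

```text
clock: 27.93
position: [370.3, -272.8, 38.6]
ee_rot: [0.966, -0.259, -0.002, -0.0]
contact_force: [-0.1, -0.5, -0.4]
gripper_width: 30.1
```

Emit:
move_arm:
  steps:
    - [-1, 0, 0, 0, 0, 0, 0]
    - [-1, 0, 0, 0, 0, 0, 0]
    - [-1, 0, 0, -6, 0, 0, 0]
    - [-1, 0, 0, -12, 0, 0, 0]
    - [-1, 0, 0, -12, 0, 0, 0]

```text
clock: 28.35
position: [370.0, -273.4, 27.2]
ee_rot: [0.966, -0.26, -0.001, -0.0]
contact_force: [0.1, 0.9, -0.9]
gripper_width: 30.4
```

```bash
cat > canchk.py <<'E'
from fit import *
im=optics.get_image("wrist");st()
f=im["frame"]; cv2.imwrite("pics/w29.png",cv2.resize(f[120:310,155:355],None,fx=4,fy=3.1,interpolation=cv2.INTER_CUBIC))
a=np.radians(-30.0); u=np.array([np.cos(a),np.sin(a)]); v=np.array([-u[1],u[0]]); c=np.array([371.3,-273.2])
V,U=np.mgrid[0:384,0:512]; P=ray(im,np.c_[U.ravel(),V.ravel()],12)[:,:2].reshape(384,512,2)-c
x=P@u; y=P@v; w=f.min(2)>140
m=w&(np.abs(x-31)<4)&(np.abs(y)<16); print("front line x (31)",np.median(x[m]),m.sum(),np.degrees(np.polyfit(y[m],x[m],1)[0]))
for s in(1,-1):
    m=w&(np.abs(y-s*19)<4)&(x>20)&(x<29)
    if m.sum(): print("side",s,np.median(y[m]),m.sum())
p=readout.read_state()["position"]; print("tcp rel",(p[:2]-c)@u,(p[:2]-c)@v)
zb=p[2]-5.3
for col in (240,254,268): print([(r,int(f[r,col,1])) for r in range(165,215)])
E
python3 canchk.py
```

```text
t 28.4 pos [ 370.1 -273.6   27.5] yaw_y -120.13 tilt [-0.001  0.    -1.   ] w 30.3 F [ 1.   0.2 -0.4] j [-0.28  0.38 -0.64 -0.   -0.55  1.33]
front line x (31) 30.904418773853923 262 -0.0191246848849319
side 1 18.230957587231003 65
side -1 -20.196864033818144 41
tcp rel -0.8615674642532054 -0.9021627991044177
[(165, 99), (166, 105), (167, 102), (168, 100), (169, 99), (170, 100), (171, 101), (172, 101), (173, 99), (174, 98), (175, 99), (176, 98), (177, 98), (178, 96), (179, 86), (180, 165), (181, 229), (182, 233), (183, 238), (184, 184), (185, 105), (186, 91), (187, 95), (188, 97), (189, 96), (190, 98), (191, 98), (192, 99), (193, 74), (194, 55), (195, 66), (196, 81), (197, 86), (198, 85), (199, 85), (200, 89), (201, 90), (202, 89), (203, 78), (204, 106), (205, 153), (206, 168), (207, 176), (208, 177), (209, 178), (210, 177), (211, 176), (212, 178), (213, 157), (214, 169)]
[(165, 99), (166, 100), (167, 101), (168, 100), (169, 101), (170, 98), (171, 101), (172, 97), (173, 100), (174, 98), (175, 97), (176, 99), (177, 97), (178, 95), (179, 80), (180, 174), (181, 230), (182, 231), (183, 2
[... 226 characters left out ...]
 (204, 110), (205, 157), (206, 174), (207, 181), (208, 183), (209, 180), (210, 181), (211, 184), (212, 182), (213, 162), (214, 167)]
[(165, 97), (166, 100), (167, 98), (168, 98), (169, 95), (170, 98), (171, 96), (172, 97), (173, 95), (174, 95), (175, 96), (176, 95), (177, 94), (178, 91), (179, 78), (180, 182), (181, 231), (182, 231), (183, 239), (184, 178), (185, 95), (186, 88), (187, 94), (188, 95), (189, 92), (190, 91), (191, 93), (192, 97), (193, 70), (194, 53), (195, 70), (196, 86), (197, 88), (198, 89), (199, 87), (200, 88), (201, 88), (202, 87), (203, 83), (204, 116), (205, 165), (206, 176), (207, 186), (208, 187), (209, 186), (210, 185), (211, 188), (212, 187), (213, 169), (214, 165)]
```

View pics/w29.png

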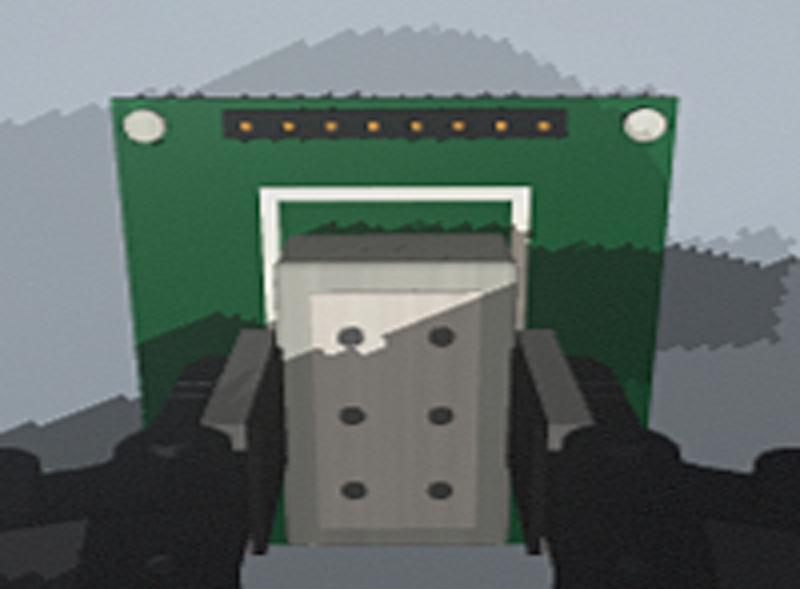

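Emit:
move_arm:
  steps:
    - [-1, 0.6, -0.3, -4, 0, 0, 0]
    - [-1, 0.6, -0.3, -8, 0, 0, 0]
    - [-1, 0.6, -0.3, -8.5, 0, 0, 0]
    - [-1, 0.6, -0.3, -8.5, 0, 0, 0]
    - [-1, 0.6, -0.3, -8.5, 0, 0, 0]

```text
clock: 28.82
position: [371.1, -274.1, 19.3]
ee_rot: [0.966, -0.26, -0.0, 0.0]
contact_force: [0.5, 0.2, 0.1]
gripper_width: 30.5
```

```bash
sed -i 's/^for col.*//' canchk.py; cat >> canchk.py <<'E'
cv2.imwrite("pics/w30.png",cv2.resize(f[175:250,205:305],None,fx=8,fy=8,interpolation=cv2.INTER_CUBIC))
for r in (192,194,196,198,200): print(r,"L",[int(f[r,cc,1]) for cc in range(213,232)],"R",[int(f[r,cc,1]) for cc in range(276,298)])
print("col254",[(r,int(f[r,254,1])) for r in range(174,206)])
E
python3 canchk.py
```

```text
t 28.87 pos [ 371.1 -274.1   19.4] yaw_y -120.12 tilt [ 0. -0. -1.] w 30.5 F [ 0.8  0.7 -0.4] j [-0.28  0.4  -0.64  0.   -0.53  1.33]
front line x (31) 31.139798414578426 221 0.16653325032120223
side 1 18.102298573870012 67
side -1 -20.04593799308376 58
tcp rel 0.30246408373004474 -0.8337751093191835
192 L [95, 97, 97, 94, 83, 159, 229, 233, 234, 217, 128, 86, 94, 96, 93, 93, 92, 93, 93] R [90, 90, 92, 90, 88, 89, 86, 71, 212, 234, 230, 239, 182, 98, 84, 89, 92, 91, 89, 91, 91, 92]
194 L [94, 99, 95, 94, 84, 146, 228, 233, 232, 225, 134, 85, 95, 95, 94, 96, 97, 94, 96] R [93, 74, 68, 88, 92, 91, 88, 68, 225, 236, 232, 240, 174, 91, 86, 90, 92, 89, 90, 91, 89, 89]
196 L [96, 96, 97, 93, 84, 146, 228, 233, 233, 226, 133, 82, 95, 97, 92, 84, 82, 82, 85] R [85, 84, 80, 86, 81, 88, 87, 69, 225, 237, 230, 240, 175, 93, 85, 89, 91, 89, 88, 91, 89, 90]
198 L [95, 93, 96, 94, 85, 147, 229, 232, 232, 237, 152, 81, 90, 93, 85, 87, 85, 85, 86] R [87, 89, 89, 89, 85, 82, 87, 60, 157, 234, 237, 242, 174, 90, 85, 89, 92, 90, 92, 90, 89, 89]
200 L [95, 92, 93, 92, 87, 108, 226, 234, 231, 242, 161, 80, 90, 87, 86, 85, 88, 88, 86] R [90, 88, 89, 90, 93, 85, 66, 58, 119, 122, 230, 251, 164, 83, 87, 91, 93, 74, 83, 92, 92, 91]
col254 [(174, 96), (175, 98), (176, 98), (177, 98), (178, 98), (179, 95), (180, 98), (181, 94), (182, 95), (183, 94), (184, 84), (185, 143), (186, 228), (187, 233), (188, 233), (189, 228), (190, 138), (191, 85), (192, 93), (193, 95), (194, 96), (195, 84), (196, 83), (197, 84), (198, 88), (199, 86), (200, 86), (201, 87), (202, 88), (203, 83), (204, 109), (205, 157)]
```

View pics/w30.png

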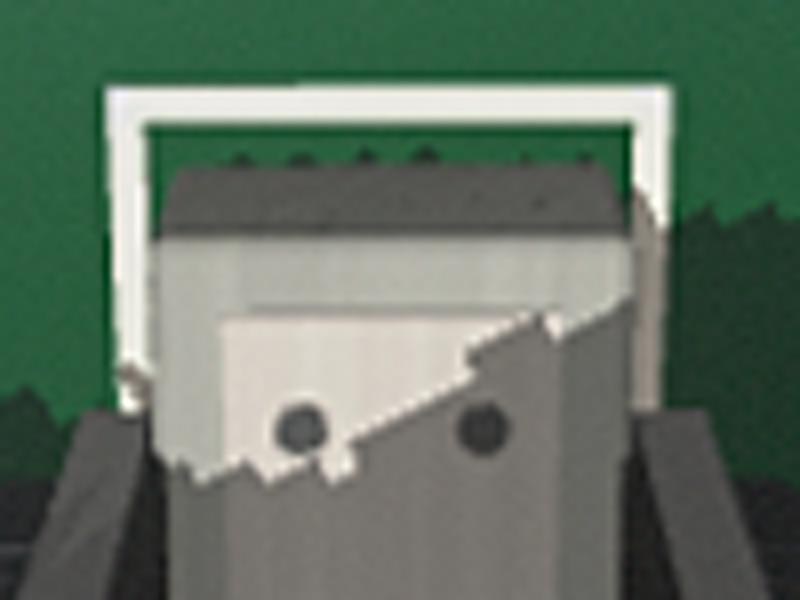

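```bash
python3 - <<'E'
from fit import *
im=optics.get_image("wrist")
a=np.radians(-30.0); u=np.array([np.cos(a),np.sin(a)]); v=np.array([-u[1],u[0]]); c=np.array([371.3,-273.2])
for px,z in (((254,195.1),14.1),((254,195.1),14.6),((254,190.2),12),((254,184.9),12)):
    e=ray(im,px,z)[0,:2]-c; print(px,z,e@u,e@v)
E
```

```text
(254, 195.1) 14.1 26.96055555393629 -1.2954440895304498
(254, 195.1) 14.6 27.113063422961556 -1.2947573193544213
(254, 190.2) 12 29.295054198876976 -1.3030820097842866
(254, 184.9) 12 32.47727072450756 -1.3081665338198172
```

Emit:
move_arm:
  steps:
    - [-1, 0.6, -0.1, -1, 0, 0, 0]
    - [-1, 0.6, -0.1, -2, 0, 0, 0]
    - [-1, 0.6, -0.1, -2, 0, 0, 0]
    - [-1, 0.6, -0.1, -2, 0, 0, 0]

```text
clock: 29.25
position: [371.7, -274.1, 17.3]
ee_rot: [0.966, -0.26, -0.0, -0.0]
contact_force: [-0.1, 0.7, -1.4]
gripper_width: 30.5
```

Emit:
move_arm:
  steps:
    - [-1, 0, 0, -0.5, 0, 0, 0]
    - [-1, 0, 0, -0.5, 0, 0, 0]
    - [-1, 0, 0, -0.5, 0, 0, 0]

```text
clock: 29.5
position: [371.7, -274.1, 17.2]
ee_rot: [0.966, -0.26, 0.0, 0.0]
contact_force: [-1.2, 1.6, 3.2]
gripper_width: 30.3
```

```bash
python3 canchk.py | head -5
```

```text
t 29.55 pos [ 371.7 -274.1   17.2] yaw_y -120.11 tilt [ 0. -0. -1.] w 30.4 F [-1.6  0.7  4.8] j [-0.28  0.4  -0.64  0.   -0.52  1.33]
front line x (31) 30.853463688401842 224 0.11229580698033298
side 1 18.050127842543034 74
side -1 -19.59787835303687 68
tcp rel 0.8340383635990403 -0.5942091769840516
```

View pics/w30.png

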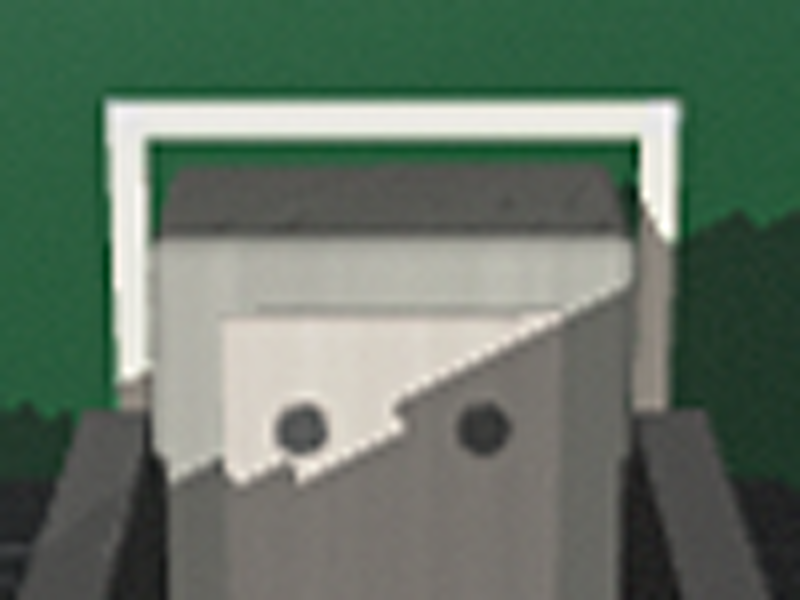

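Emit:
move_arm:
  steps:
    - [-0.22, 0, 0, 0, 0, 0, 0]
    - [-0.12, 0, 0, 0, 0, 0, 0]
    - [0, 0, 0, 0, 0, 0, 0]
    - [0.1, 0, 0, 0, 0, 0, 0]
    - [0.2, 0, 0, 0, 0, 0, 0]

```text
clock: 29.97
position: [371.7, -274.1, 16.7]
ee_rot: [0.966, -0.26, -0.0, -0.0]
contact_force: [0.8, -0.1, 0.2]
gripper_width: 51.1
```

Emit:
move_arm:
  steps:
    - [0.2, 0, 0, 0, 0, 0, 0]
    - [0.2, 0, 0, 20, 0, 0, 0]
    - [0.2, 0, 0, 50, 0, 0, 0]
    - [0.2, 0, 0, 80, 0, 0, 0]
    - [0.2, 0, 0, 95, 0, 0, 0]

```text
clock: 30.38
position: [373.1, -274.8, 115.0]
ee_rot: [0.966, -0.26, 0.002, 0.0]
contact_force: [0.9, -0.1, -0.3]
gripper_width: 50.8
```

Emit:
move_arm:
  steps:
    - [1, 0, 0, 0, 0, 0, 0]
    - [1, 0, 0, 0, 0, 0, 0]
    - [1, 0, 0, 0, 0, 0, 0]

```text
clock: 30.63
position: [370.9, -273.8, 111.1]
ee_rot: [0.966, -0.26, -0.001, -0.0]
contact_force: [-1.1, -0.6, -0.6]
gripper_width: 84.0
```

```bash
python3 - <<'E'
from fit import *
im=optics.get_image("wrist");st()
f=im["frame"]; cv2.imwrite("pics/w31.png",cv2.resize(f[110:260,170:340],None,fx=4,fy=4,interpolation=cv2.INTER_CUBIC))
print(fit_board("can_board",im,(371,-273)))
m=netmask("shield_can",im,(371,-273),20)
if m: print(m[:2],m[2].sum()); x,e=fit_part("shield_can",im,371,-273,np.radians(150),m[2],z0=12); print(x,e,np.degrees(x[2]))
for n in("top","side"):
    t=optics.get_image(n); cv2.imwrite(f"pics/{n}9.png",cv2.resize(t["frame"],(800,600),interpolation=cv2.INTER_CUBIC))
E
```

```text
t 30.68 pos [ 370.8 -273.8  110.8] yaw_y -120.15 tilt [-0.002  0.001 -1.   ] w 85.1 F [ 0.1 -0.2 -0.1] j [-0.28  0.24 -0.55 -0.   -0.78  1.33]
{'rect': (370.9, -274.2, 97.9, 82.9, np.float64(149.9)), 'outline': (np.float64(361.98), np.float64(-269.81), np.float64(149.85)), 'n': 1899, 'rms': np.float64(6.22)}
(np.float64(1.0995659943039544), 0.8) 2320
[ 371.43466465 -273.91743377    2.63091066] 0.03399087221095335 150.7400772971969
```

View pics/w31.png

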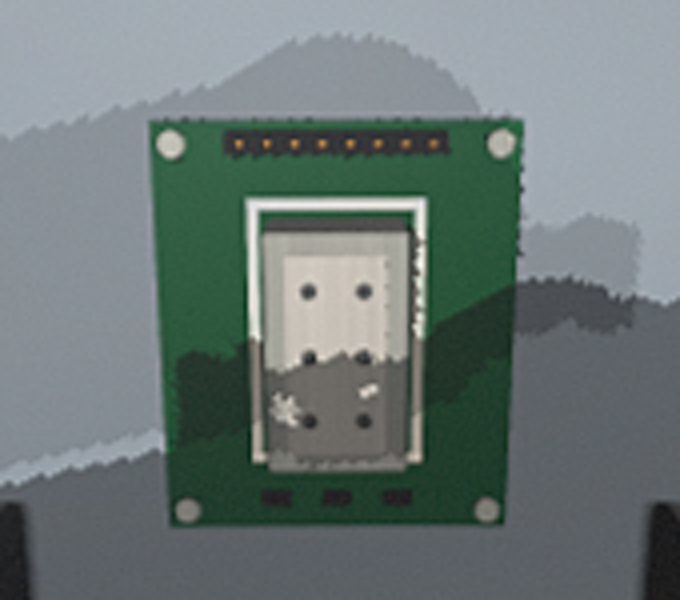

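View pics/side9.png

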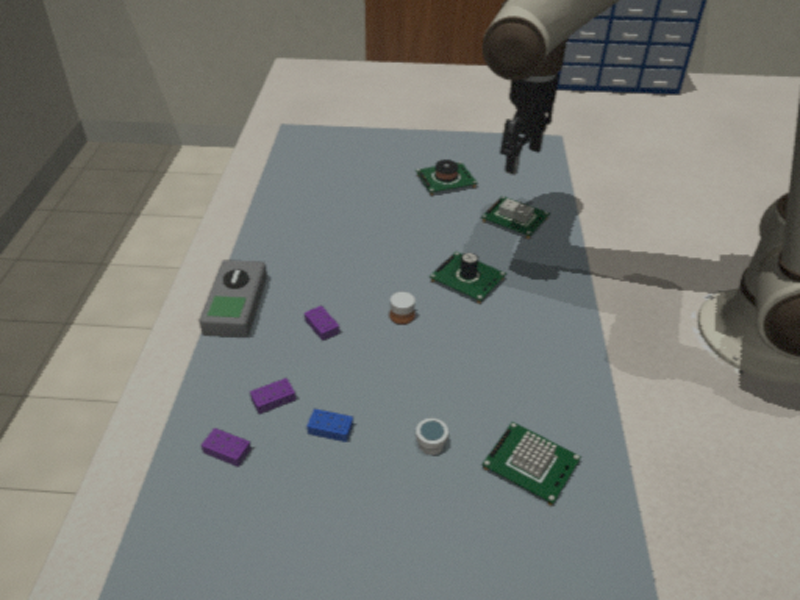

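```bash
python3 - <<'E'
from fit import *
t=optics.get_image("side"); f=t["frame"]
a=f[130:200,265:335]; b=f[265:325,305:375]; c=f[120:160,300:360]; d=f[95:130,260:310]
R=lambda x:cv2.resize(x,(395,295),interpolation=cv2.INTER_CUBIC)
cv2.imwrite("pics/side10.png",np.vstack([np.hstack([R(a),R(b)]),np.hstack([R(c),R(d)])]))
E
```

```text
(no output)
```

View pics/side10.png

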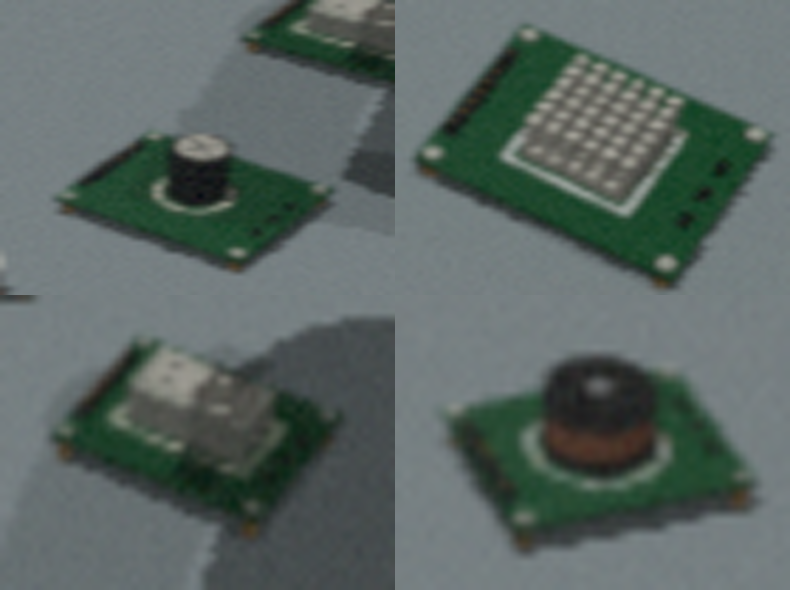

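The side view shows the capacitor possibly 1–1.5 mm off-centre along x. There is plenty of time, so I'll look at it from a perpendicular direction.

Emit:
move_arm:
  steps:
    - [1, 17, 36, 4, 0, 0, -0.12]
    - [1, 34, 72, 8, 0, 0, -0.24]
    - [1, 51, 108, 8, 0, 0, -0.36]
    - [1, 68, 144, 8, 0, 0, -0.48]
    - [1, 85, 178, 4, 0, 0, -0.6]

```text
clock: 31.3
position: [448.5, -113.2, 117.4]
ee_rot: [0.862, -0.507, 0.0, -0.0]
contact_force: [0.8, -0.5, -0.5]
gripper_width: 85.5
```

Emit:
move_arm:
  steps:
    - [1, 3, 2, 0, 0, 0, -0.12]
    - [1, 3, 2, 0, 0, 0, -0.24]
    - [1, 3, 2, 0, 0, 0, -0.36]
    - [1, 3, 2, 0, 0, 0, -0.48]
    - [1, 3, 2, 0, 0, 0, -0.6]

```text
clock: 31.72
position: [450.8, -112.4, 116.7]
ee_rot: [-0.674, 0.739, 0.0, -0.001]
contact_force: [-1.1, 0.6, 0.8]
gripper_width: 85.5
```

Emit:
move_arm:
  steps:
    - [1, 0, 0, -5, 0, 0, -0.12]
    - [1, 0, 0, -10, 0, 0, -0.24]
    - [1, 0, 0, -15, 0, 0, -0.36]
    - [1, 0, 0, -20, 0, 0, -0.37]
    - [1, 0, 0, -20, 0, 0, -0.37]

```text
clock: 32.13
position: [450.1, -112.6, 96.0]
ee_rot: [-0.53, 0.848, 0.001, -0.001]
contact_force: [0.0, 0.4, 0.3]
gripper_width: 85.3
```

Emit:
move_arm:
  steps:
    - [1, 0, 0, 0, 0, 0, 0]
    - [1, 0, 0, 0, 0, 0, 0]
    - [1, 0, 0, 0, 0, 0, 0]

```text
clock: 32.38
position: [451.2, -112.6, 97.5]
ee_rot: [-0.529, 0.849, -0.0, 0.0]
contact_force: [-0.5, 0.2, -0.2]
gripper_width: 85.3
```

```bash
python3 - <<'E'
from fit import *
im=optics.get_image("wrist");st()
f=im["frame"]; cv2.imwrite("pics/w32.png",cv2.resize(f[110:260,170:340],None,fx=4,fy=4,interpolation=cv2.INTER_CUBIC))
print(fit_board("cap_board",im,(460,-93.5))["rect"])
m=netmask("capacitor",im,(460,-93.5),30)
if m: print(m[:2],fit_part("capacitor",im,460,-93.5,0,m[2],z0=12))
E
```

```text
t 32.43 pos [ 451.2 -112.6   97.5] yaw_y 153.88 tilt [ 0.001  0.    -1.   ] w 85.4 F [-0.5 -0.2 -0. ] j [ 0.11  0.27 -0.56  0.   -0.74 -0.56]
(459.4, -92.7, 99.0, 80.5, np.float64(148.1))
(np.float64(1.348902904614856), 0.88) (array([458.18710661, -94.24501443]), np.float64(0.08502450980392158))
```

View pics/w32.png

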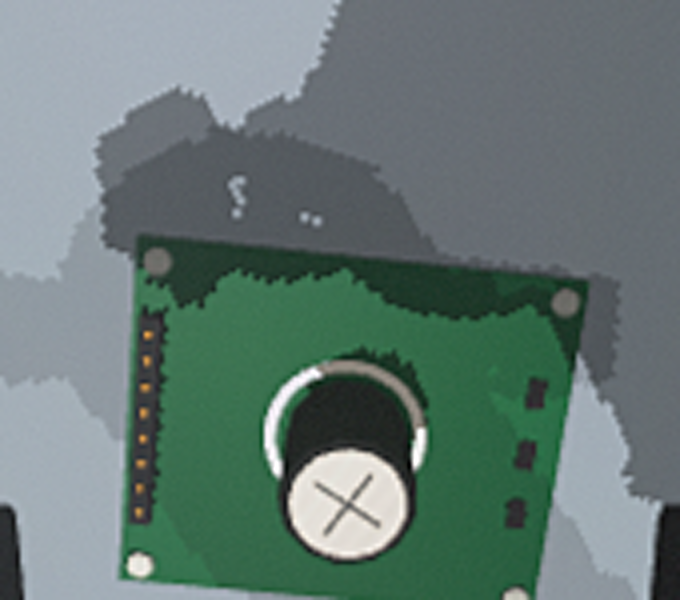

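```bash
python3 - <<'E'
from fit import *
im=optics.get_image("wrist"); f=im["frame"].astype(int)
V,U=np.mgrid[0:384,0:512]; P=ray(im,np.c_[U.ravel(),V.ravel()],12)[:,:2].reshape(384,512,2)
c=np.array([459.4,-93.2])
sat=f.max(2)-f.min(2)
m=(f.min(2)>85)&(sat<40)&(np.abs(np.hypot(*(P-c).transpose(2,0,1))-17)<3.5)&(V<230)
Q=P[m]
for free in(0,1):
    r=least_squares(lambda p:np.hypot(*(Q-p[:2]).T)-(p[2] if free else 17),[*c,17],loss="soft_l1",f_scale=.5); print(len(Q),r.x.round(2))
dark=(f.max(2)<62)&(np.hypot(*(P-c).transpose(2,0,1))<40); 
top=(f.min(2)>150)&(V>220)&(np.hypot(*(ray(im,np.c_[U.ravel(),V.ravel()],48)[:,:2].reshape(384,512,2)-c).transpose(2,0,1))<16)
n,lab,s,cc=cv2.connectedComponentsWithStats(cv2.morphologyEx((dark|top).astype(np.uint8),cv2.MORPH_CLOSE,np.ones((3,3))))
mm=lab==1+np.argmax(s[1:,4]); print(mm.sum())
print(fit_part("capacitor",im,459,-93.5,0,mm,z0=12))
g=im["frame"].copy(); g[mm]=(0,0,255); g[m]=(255,0,0); cv2.imwrite("pics/w33.png",cv2.resize(g[110:260,170:340],None,fx=4,fy=4,interpolation=cv2.INTER_NEAREST))
E
```

```text
262 [458.67 -93.8   17.  ]
262 [458.72 -93.68  17.12]
1311
(array([457.51750901, -94.70539052]), np.float64(0.06996006640642527))
```

View pics/w33.png

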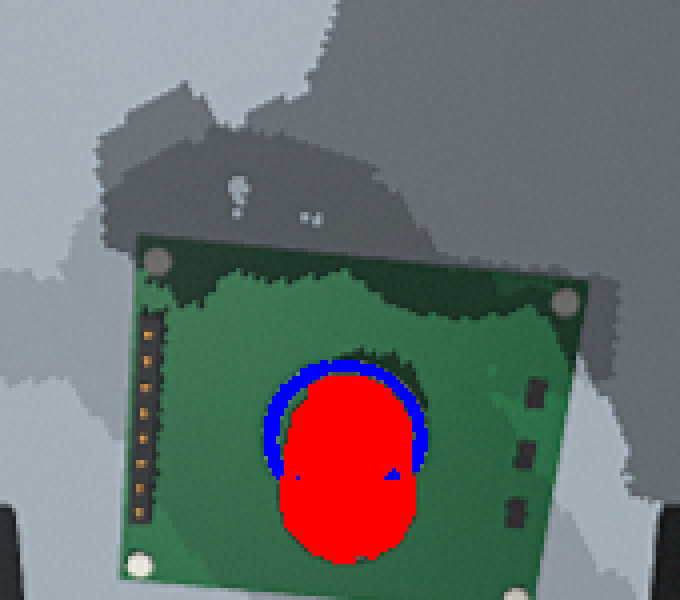

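The perpendicular view puts the capacitor within about 1 mm of its outline's centre, lying inside the ring all round, so I'll leave it. Handing in.

```bash
python3 - <<'E'
from bench import workorder
print(workorder.job_done())
E
```

```text
the job is handed in; nothing more can be done
None
```

All four parts are on their matching boards, each lowered into light contact (about 5 N) before release. The job was handed in at about 32 s of the 112 s allowed. The arm was clear of everything at hand-in, hovering above the capacitor's board.

What the last camera checks showed:

| Part | Offset from outline centre | Note |
|---|---|---|
| Choke | about 0.3 mm | Measured after release |
| Shield can | about 0.6 mm from the board's centre | Angle agrees with the board within about 1°, parallel by eye |
| Heat sink | not measured; even gaps of about 2 mm seen | The network found nothing after release, so this was judged by eye; it looks square to the outline |
| Capacitor | about 0.5–1 mm | The checks disagreed, see below |

- **Capacitor:** the wrist-camera fits gave 0.4–1.5 mm, and the coarse side view suggested up to 1.9 mm. The largest fit included some shadow. In all these views the can stands inside its ring, which has 2 mm of clearance, so I left it alone.
- **Bystanders:** the loupe, the jar and the blue and purple look-alikes stand where they were in the first side view.

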